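# Unpack a circuit board from between its spacer plates

## Task

Unpack the circuit board, which came in between two spacer plates: lay the top plate squarely on the pile of spare plates, then put the board in its carrier flat on the middle of the microscope stage, lengthwise between the end stops, then lay the last plate squarely on the pile too. Keep the carrier level, set things down rather than drop them, and leave the plates of the pile and everything else on the bench where they are.

Things in the scene. Friction and masses are not known exactly. Their poses are not given: they have to be found in the camera images.
- top_plate: Plain pale glass-epoxy plate, 140 (own x) x 60 (own y) x 8 thick, 0.09 to 0.18 kg; origin at the centre of its underside, z up. The uppermost layer of the four-layer stack (base, plate, carrier, plate): it lies on the carrier's rim and overhangs its long sides by 5; its upper face starts 56 above the bench. Sizes in mm.
- carrier: Aluminium tray with a green board sunk below its rim: 130 (own x) x 50 (own y) x 16 high, plus a flat lug 36 wide, 6 high at each end: 166 overall along x. 0.12 to 0.24 kg; origin at the centre of its underside. It lies between the plates of the stack, underside 32 above the bench, lugs showing 13 beyond them; the plate below is 5 wider on each long side: fingers must stop above it. Sizes in mm.
- lower_plate: Plain pale glass-epoxy plate, 140 (own x) x 60 (own y) x 8 thick, 0.09 to 0.18 kg; origin at the centre of its underside, z up. The lower plate of the stack, under the carrier, on the stack base; underside 24 above the bench. Sizes in mm.
- stack_base: Black plastic stacking base, fixed: 126 (own x) x 44 (own y), bearers 24 above the bench; origin at the centre of its underside, on the bench. The plates overhang it by 8 on each long side. It carries the stack with the board; own axes as the stack's to within 0.05 rad. Sizes in mm.
- pile_base: Black plastic stacking base, fixed: 126 (own x) x 44 (own y), bearers 24 above the bench; origin at the centre of its underside, on the bench. The plates overhang it by 8 on each long side. It carries the pile of spare spacer plates (two at the start). Sizes in mm.
- pile_plate_1: Plain pale glass-epoxy plate, 140 (own x) x 60 (own y) x 8 thick, 0.09 to 0.18 kg; origin at the centre of its underside, z up. Bottom plate of the pile; underside 24 above the bench. Sizes in mm.
- pile_plate_2: Plain pale glass-epoxy plate, 140 (own x) x 60 (own y) x 8 thick, 0.09 to 0.18 kg; origin at the centre of its underside, z up. Top plate of the pile at the start, on pile_plate_1; upper face 40 above the bench. Plates added to the pile go on this one. Sizes in mm.
- stage: Low microscope stage, fixed: flat grey top 226 (own x) x 90 (own y), 28 above the bench, a pale round insert flush in its middle, near each end a steel stop 6 high, 10 thick, 80 wide; 193 clear along own x between the stops (13 to spare at each end of the carrier). Nothing stands along the long sides. Origin at the centre of its underside, on the bench. Sizes in mm.
- tweezers: Bystander: steel tweezers, 136 long, 9 high, lying along own x; origin at the underside (tools: on the bench under them). All sizes in mm. Leave it where it is.
- screwdriver: Bystander: screwdriver with a black handle, 160 long, lying along own x; origin at the underside (tools: on the bench under them). All sizes in mm. Leave it where it is.
- bottle: Bystander: white closed bottle with blue cap, 60 across, 110 high, standing; origin at the underside (tools: on the bench under them). All sizes in mm. Leave it where it is.
- brush: Bystander: small black-handled brush, 150 long, lying along own x; origin at the underside (tools: on the bench under them). All sizes in mm. Leave it where it is.
- jar: Bystander: amber glass jar with black cap, 52 across, 50 high, standing; origin at the underside (tools: on the bench under them). All sizes in mm. Leave it where it is.
- heatsink: Bystander: finned aluminium heat sink, 80 x 60 x 28 high; origin at the underside (tools: on the bench under them). All sizes in mm. Leave it where it is.
- reel: Bystander: grey reel of solder, 62 across, 46 high, standing on its flange; origin at the underside (tools: on the bench under them). All sizes in mm. Leave it where it is.
There are look-alikes about, which are no part of the job. What is shaped like the carrier but red is not meant.

How it is judged:
By the outcome, as a careful person would: the job done as asked, in the order asked, and still so for the second after the job is handed in, with the robot touching nothing.
It also fails if it takes over 64 s, if anything falls off the work surface, if the arm or the gripper's body presses on something with over 40 N, if the wrist force passes 120 N, or if a joint passes its speed limit or range.

## Robot

A 7-joint arm with a two-finger parallel gripper is mounted at the origin on the work surface. World frame = base frame: x ahead of the robot, y to its left, z up, the work surface at z = 0. Lengths are in mm, angles in rad, forces in N, time in s.
With the tool pointing down it reaches from about 400 to 875 mm from the base axis. Payload 4.4 kg.
Tool frame: the origin (TCP) lies at the very end of the fingers, on their centre line; the grasp point (between the pads) lies 19 mm behind it; z points along the fingers, y is the line along which they close (so a half turn about z gives the same grasp; the last joint's range is limited). The gripper opens to 85 mm and grips with 20 to 120 N. Pads are 22 mm wide; open, the fingers measure 114 mm over their backs; the gripper's body (76 mm by 85 mm) begins 54 mm behind the grasp point. The pads swing forward as they close: fully open they stand 13 mm farther back than shut.
Start: joints at [-1.392, 0.628, 0.038, 1.517, -0.027, 0.996, -0.02], TCP at [157.509, 630.642, 193.313] pointing down, gripper open.
Joint ranges: [-3.06, 3.06], [-0.37, 2.12], [-1.25, 1.32], [0.18, 2.47], [-1.1, 4.24], [0.23, 1.98], [-2.94, 2.94]. Speed limits (rad/s): [2.57, 2.57, 3.14, 3.14, 3.14, 3.14, 3.14].

## Interface

Orientations are given as [roll, pitch, yaw] about the fixed x, y, z axes, in that order (R = Rz(yaw) Ry(pitch) Rx(roll)).
In Python, from cell import read_state, get_image, camera_params, finish_job gives the robot as it stands.
- The arm moves only by the tool arm_command, never from a script. Its argument "deltas" is a list of rows, each an object of numbers: "dx", "dy", "dz": the shift along the world's x, y, z in m; "yaw": the turn about the world's z in degrees; "jaw": the opening, from 0 (shut) to 1 (fully open). A call has 1 to 20 rows; each row is the pose to reach, as a shift and turn from the pose commanded when the call began; what a row does not reach only later rows make up. A row lasts 1/10 s, in which the tool goes at most 50 mm and 8.59 degrees, less where a joint would pass 70% of its speed; a pose out of reach is approached as far as the arm can. A call with a gripper value outside its range is refused whole. The fingers move at their own pace and stop on an object; the grip force is fixed at half the most. Time passes only in rows, so rows that repeat a pose let the fingers close. It gives the time, the measured TCP pose, the force, the opening and the grip force at its end, in the units of the state.
- read_state(): the state, without advancing time (a new reading comes with each control period).
- get_image(name): name is "scene" or "top" or "wrist"; returns (picture, depth): 420x560x3 uint8, red, green, blue; 420x560 float32, mm along the optical axis (not along the pixel's ray), 0 where there is no reading.
- camera_params(name): a dict with "camera_matrix" (3x3 intrinsics, pixels), "extrinsics" (4x4, takes a point from camera to world coordinates). Camera axes: x right, y down, z forward; pixel columns grow to the right and rows downward; lengths in mm; the calibration is good to about 2 mm. A picture is of the moment at which its call begins: read the wrist's pose just before it. camera_params takes no time and is no camera call; for the wrist camera it gives the pose at the moment of the call.
- finish_job(): hands the job in; it is judged then, once.
The state is a dict: "clock": time; "qpos": joint angles; "qd": joint speeds; "tau": joint torques, N m; "eef_pos": TCP position; "tool_rot": TCP orientation; "force": force on the tool from outside, world axes, zero at the start; "torque": the same for the moment, N m; "width": finger opening in mm; "gripper_force": force on a finger pad.
Only numpy, scipy, OpenCV 4.12 (cv2) and the standard library are available. Lean on these libraries where they do the work, as an engineer would, in place of code of your own. Each camera call takes 0.05 s, during which the arm holds its last target. There are 200 camera calls.

## Working session

There is one attempt and no reset: what is moved stays moved. The work goes in short steps, Python scripts to look and compute and a tool call to move; the robot and the scene stay as the last step left them, time stands still between calls to the robot, and variables do not carry over. Pictures are saved under pics/ and viewed, at most 10 in all, crops included, and the job is handed in when it is done.

Besides the shell and the picture viewer there is one more tool, called after "Call:" as name([rows], argument=value, ...), one row to a line, values as JSON. arm_command: Moves the arm, as the interface text tells. Its arguments: {"type":"object","properties":{"deltas":{"type":"array"}},"required":["deltas"]}

```bash
mkdir -p pics; ls; cat > h.py <<'E'
import numpy as np,cv2
from cell import *
def grab(n):
    p=camera_params(n); im,d=get_image(n); return im,d,np.array(p['camera_matrix']),np.array(p['extrinsics'])
def world(d,K,T):
    v,u=np.mgrid[:d.shape[0],:d.shape[1]]
    P=np.stack([(u-K[0,2])/K[0,0]*d,(v-K[1,2])/K[1,1]*d,d],-1)
    return P@T[:3,:3].T+T[:3,3]
E
python3 - <<'E'
from h import *
s=read_state();print(s['clock'],s['eef_pos'],s['tool_rot'],s['width'])
for n in('top','scene'):
    im,d,K,T=grab(n); cv2.imwrite(f'pics/{n}0.png',im[...,::-1]); np.savez(f'{n}0.npz',im=im,d=d,K=K,T=T); print(n,K.round(1).tolist(),T.round(3).tolist())
E
```

```text
pics
0.0 [157.33893224 629.9758258  192.4168867 ] [-3.13976212e+00  4.27999991e-06  2.89675770e+00] 85.31648662119005
top [[518.5, 0.0, 285.8], [0.0, 518.5, 207.6], [0.0, 0.0, 1.0]] [[-0.02, -0.997, 0.069, 421.349], [-1.0, 0.02, -0.002, -10.056], [0.001, -0.069, -0.998, 1400.339], [0.0, 0.0, 0.0, 1.0]]
scene [[399.1, 0.0, 286.1], [0.0, 399.1, 202.8], [0.0, 0.0, 1.0]] [[0.867, 0.276, -0.414, 948.399], [0.498, -0.483, 0.72, -765.322], [-0.001, -0.831, -0.556, 669.719], [0.0, 0.0, 0.0, 1.0]]
```

View pics/top0.png

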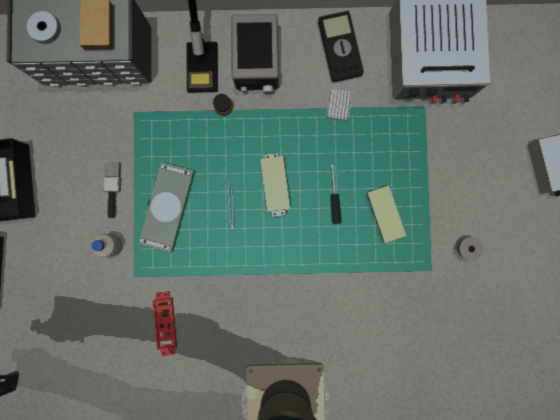

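View pics/scene0.png

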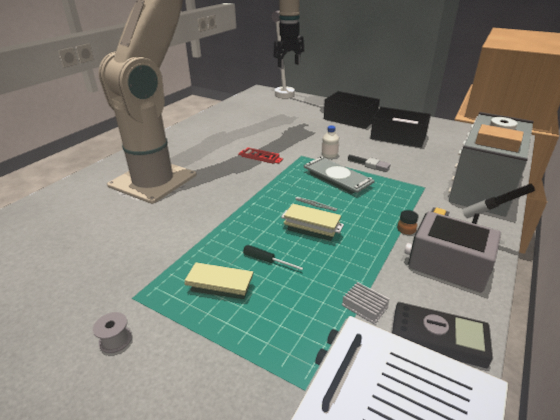

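The top view shows the stack at about (275,185), the pile at (387,214) and the stage at (167,207). The tweezers are at (231,205), the screwdriver at (335,195), and the red look-alike at (165,323). In the scene view the stack is at (312,220), the pile at (220,280) and the stage at (338,174).

```bash
cat >> h.py <<'E'
def cast(px,K,T,z):
    px=np.atleast_2d(px).astype(float)
    r=np.c_[(px-[K[0,2],K[1,2]])/[K[0,0],K[1,1]],np.ones(len(px))]@T[:3,:3].T
    return T[:3,3]+r*((z-T[2,3])/r[:,2])[:,None]
def rect(mask,K,T,z):
    "largest contour as world rectangle: centre, (long,short), long-axis yaw deg"
    cs,_=cv2.findContours(mask.astype(np.uint8),cv2.RETR_EXTERNAL,cv2.CHAIN_APPROX_NONE)
    c=max(cs,key=cv2.contourArea)[:,0]
    w=cast(c,K,T,z)[:,:2].astype(np.float32)
    (cx,cy),(a,b),th=cv2.minAreaRect(w)
    if a<b:a,b,th=b,a,th+90
    return np.round([cx,cy,a,b,(th+90)%180-90],2)
def pale(im):
    h=cv2.cvtColor(im,cv2.COLOR_RGB2HSV); return (h[...,0]>18)&(h[...,0]<38)&(h[...,1]>40)&(h[...,2]>140)
E
python3 - <<'E'
from h import *
for n in('top','scene'):
    f=np.load(n+'0.npz');im,d,K,T=[f[k] for k in('im','d','K','T')];W=world(d,K,T)
    m=pale(im)
    nn,l,st,c=cv2.connectedComponentsWithStats(m.astype(np.uint8))
    for i in range(1,nn):
        if st[i,4]>300:
            z=np.median(W[l==i][:,2]); print(n,c[i].round(),st[i,4],'z',z.round(1),rect(l==i,K,T,56 if abs(z-56)<abs(z-40) else 40))
    if n=='top':
        h=cv2.cvtColor(im,cv2.COLOR_RGB2HSV); print('stage hsv',h[175,180],h[240,150],'mat',h[150,200])
        b=np.zeros(m.shape,bool);b[155:260,130:205]=1
        g=b&(W[...,2]>18)&(W[...,2]<45)
        print('stage z',np.median(W[g][:,2]),rect(g,K,T,28))
        g=b&(h[...,1]<70);g=cv2.morphologyEx(g.astype(np.uint8),cv2.MORPH_OPEN,np.ones((3,3)));print(rect(g,K,T,28))
        b=np.zeros(m.shape,bool);b[145:225,255:300]=1;g=b&(W[...,2]>15)&(W[...,2]<70);print('stack all',rect(g,K,T,45))
        b=np.zeros(m.shape,bool);b[170:240,222:240]=1;g=b&(h[...,1]<70);print('tweezers',rect(g,K,T,5))
        p=camera_params('wrist');print(np.round(p['extrinsics'],3).tolist(),np.round(p['camera_matrix'],1).tolist())
E
```

```text
top [94. 20.] 606 z 215.1 [1021.64  488.37  117.75   72.09   -1.13]
top [386. 214.] 1050 z 39.7 [ 493.58 -276.57  132.67   55.58   17.29]
stage hsv [ 66  20 126] [ 73  16 110] mat [ 83 142 124]
stage z 28.138667642006794 [525.97 307.4  225.66  94.48 -15.81]
[524.57 306.08 227.42  92.64 -15.85]
stack all [576.84  15.25 165.17  61.49   6.92]
tweezers [485.96 133.64  40.43   8.08  -0.76]
[[0.243, 0.934, 0.262, 90.821], [0.97, -0.233, -0.067, 646.389], [-0.001, 0.27, -0.963, 371.907], [0.0, 0.0, 0.0, 1.0]] [[313.6, 0.0, 282.9], [0.0, 313.6, 211.3], [0.0, 0.0, 1.0]]
scene [313. 215.] 731 z 56.9 [580.04  13.56 140.94  62.36   6.61]
scene [219. 276.] 1229 z 40.8 [ 495.11 -277.53  139.67   61.62   17.34]
```

Call:
arm_command([
  {"dx": 0.015,"dy": -0.022,"dz": 0.0,"yaw": 0.5,"jaw": 0.82},
  {"dx": 0.038,"dy": -0.055,"dz": 0.0,"yaw": 1.5,"jaw": 0.82},
  {"dx": 0.062,"dy": -0.09,"yaw": 3,"jaw": 0.82},
  {"dx": 0.088,"dy": -0.129,"yaw": 4.5,"jaw": 0.82},
  {"dx": 0.115,"dy": -0.168,"yaw": 6,"jaw": 0.82},
  {"dx": 0.142,"dy": -0.207,"yaw": 7.5,"jaw": 0.82},
  {"dx": 0.169,"dy": -0.246,"yaw": 9,"jaw": 0.82},
  {"dx": 0.196,"dy": -0.285,"yaw": 10.5,"jaw": 0.82},
  {"dx": 0.223,"dy": -0.324,"yaw": 12,"jaw": 0.82},
  {"dx": 0.25,"dy": -0.363,"yaw": 13.5,"jaw": 0.82},
  {"dx": 0.277,"dy": -0.402,"yaw": 15,"jaw": 0.82},
  {"dx": 0.304,"dy": -0.441,"yaw": 16.5,"jaw": 0.82},
  {"dx": 0.331,"dy": -0.48,"yaw": 18,"jaw": 0.82},
  {"dx": 0.358,"dy": -0.519,"yaw": 19.5,"jaw": 0.82},
  {"dx": 0.383,"dy": -0.558,"yaw": 20.8,"jaw": 0.82},
  {"dx": 0.403,"dy": -0.59,"yaw": 20.8,"jaw": 0.82},
  {"dx": 0.415,"dy": -0.608,"yaw": 20.8,"jaw": 0.82},
  {"dx": 0.42,"dy": -0.615,"yaw": 20.8,"jaw": 0.82},
  {"dx": 0.42,"dy": -0.615,"yaw": 20.8,"jaw": 0.82},
  {"dx": 0.42,"dy": -0.615,"yaw": 20.8,"jaw": 0.82},
])

```text
invalid input at $.deltas[2]: expected keys dx, dy, dz, yaw, jaw
```

```bash
python3 - <<'E'
from h import *
s=read_state();print(s['clock'],s['eef_pos'],np.degrees(s['tool_rot']),s['width'],np.round(s['qpos'],2))
im,d,K,T=grab('wrist'); cv2.imwrite('pics/w1.png',im[...,::-1]);np.savez('w1.npz',im=im,d=d,K=K,T=T)
W=world(d,K,T);m=pale(im);nn,l,st,c=cv2.connectedComponentsWithStats(m.astype(np.uint8))
for i in range(1,nn):
    if st[i,4]>300: z=np.median(W[l==i][:,2]);print(c[i].round(),st[i],'z',z.round(1),rect(l==i,K,T,56))
E
```

```text
0.1 [157.36585284 630.01044535 192.47517186] [-1.79901536e+02  4.09762905e-04  1.65972488e+02] 85.183509556683 [-1.39  0.63  0.04  1.52 -0.03  1.   -0.02]
```

View pics/w1.png

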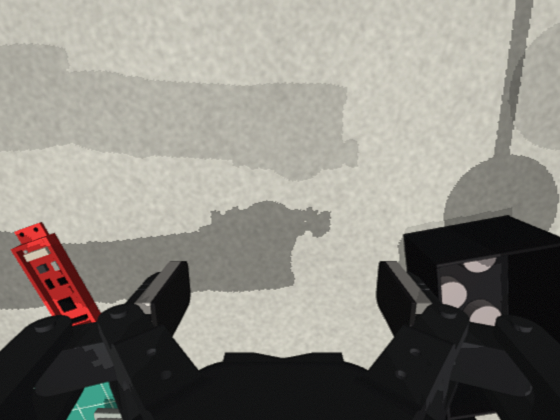

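The move was refused because every key is required. The wrist view shows the open fingers at (180,275) and (385,275), over bare bench.

Call:
arm_command([
  {"dx": 0.015,"dy": -0.022,"dz": 0,"yaw": 0.5,"jaw": 0.82},
  {"dx": 0.038,"dy": -0.055,"dz": 0,"yaw": 1.5,"jaw": 0.82},
  {"dx": 0.062,"dy": -0.09,"dz": 0,"yaw": 3,"jaw": 0.82},
  {"dx": 0.088,"dy": -0.129,"dz": 0,"yaw": 4.5,"jaw": 0.82},
  {"dx": 0.115,"dy": -0.168,"dz": 0,"yaw": 6,"jaw": 0.82},
  {"dx": 0.142,"dy": -0.207,"dz": 0,"yaw": 7.5,"jaw": 0.82},
  {"dx": 0.169,"dy": -0.246,"dz": 0,"yaw": 9,"jaw": 0.82},
  {"dx": 0.196,"dy": -0.285,"dz": 0,"yaw": 10.5,"jaw": 0.82},
  {"dx": 0.223,"dy": -0.324,"dz": 0,"yaw": 12,"jaw": 0.82},
  {"dx": 0.25,"dy": -0.363,"dz": 0,"yaw": 13.5,"jaw": 0.82},
  {"dx": 0.277,"dy": -0.402,"dz": 0,"yaw": 15,"jaw": 0.82},
  {"dx": 0.304,"dy": -0.441,"dz": 0,"yaw": 16.5,"jaw": 0.82},
  {"dx": 0.331,"dy": -0.48,"dz": 0,"yaw": 18,"jaw": 0.82},
  {"dx": 0.358,"dy": -0.519,"dz": 0,"yaw": 19.5,"jaw": 0.82},
  {"dx": 0.383,"dy": -0.558,"dz": 0,"yaw": 20.8,"jaw": 0.82},
  {"dx": 0.403,"dy": -0.59,"dz": 0,"yaw": 20.8,"jaw": 0.82},
  {"dx": 0.415,"dy": -0.608,"dz": 0,"yaw": 20.8,"jaw": 0.82},
  {"dx": 0.42,"dy": -0.615,"dz": 0,"yaw": 20.8,"jaw": 0.82},
  {"dx": 0.42,"dy": -0.615,"dz": 0,"yaw": 20.8,"jaw": 0.82},
  {"dx": 0.42,"dy": -0.615,"dz": 0,"yaw": 20.8,"jaw": 0.82},
])

```text
clock: 2.15
eef_pos: [576.6, 17.5, 193.1]
tool_rot: [3.14, -0.001, -3.021]
force: [-0.4, 1.1, -0.0]
width: 70.1
gripper_force: 0.0
```

```bash
cat > look.py <<'E'
import sys
from h import *
tag=sys.argv[1];zs=[float(a) for a in sys.argv[2:]]
s=read_state();print(s['clock'],np.round(s['eef_pos'],1),np.round(np.degrees(s['tool_rot']),2),s['width'],np.round(s['qpos'],2))
im,d,K,T=grab('wrist'); cv2.imwrite(f'pics/{tag}.png',im[...,::-1]);np.savez(tag+'.npz',im=im,d=d,K=K,T=T)
W=world(d,K,T);m=pale(im);nn,l,st,c=cv2.connectedComponentsWithStats(m.astype(np.uint8))
for i in range(1,nn):
    if st[i,4]>300: z=np.median(W[l==i][:,2]);print(c[i].round(),st[i],'z',z.round(1),[rect(l==i,K,T,zz).tolist() for zz in zs])
E
python3 look.py w2 56
```

```text
2.15 [576.6  17.5 193.1] [ 1.7993e+02 -6.0000e-02 -1.7312e+02] 70.09912122172628 [-0.07  0.52 -0.01  1.73  0.    0.89  1.61]
[17. 94.] [   0    0   52  148 3971] z 38.8 [[502.1, -234.59, 130.92, 48.63, -6.76]]
[281. 191.] [ 250  123   61  133 7016] z 54.9 [[577.16, 14.5, 138.62, 59.99, 6.83]]
```

View pics/w2.png

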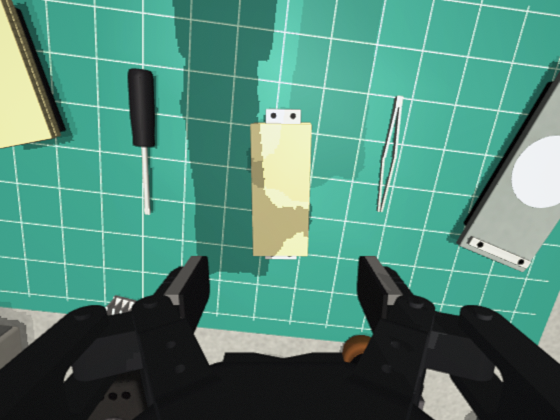

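The wrist view shows the stack centred near (281,191), with the jaw straddling it. The fingertips are at about (205,260) and (362,260). The three views agree to within 3 mm. Next I need the fingertip height relative to the TCP.

```bash
python3 - <<'E'
from h import *
for n,z in(('w1',192.5),('w2',193.1)):
    f=np.load(n+'.npz');W=world(f['d'],f['K'],f['T'])
    for u0,u1 in((150,215),(350,410)):
        p=W[240:330,u0:u1].reshape(-1,3); p=p[(p[:,2]>150)]
        q=p[p[:,2]<np.percentile(p[:,2],3)];print(n,'tip z rel TCP',np.percentile(p[:,2],[0,2,10,30]).round(1)-z,q.mean(0).round(1))
E
```

```text
w1 tip z rel TCP [49.9 52.1 56.4 64.2] [146.7 588.  243.9]
w1 tip z rel TCP [48.6 51.8 55.8 63. ] [167.4 670.9 243.8]
w2 tip z rel TCP [43.9 47.8 54.3 65.7] [579.9 -18.3 240.1]
w2 tip z rel TCP [43.9 47.8 53.9 64.9] [571.9  51.7 240. ]
```

```bash
python3 - <<'E'
from h import *
f=np.load('w2.npz');W=world(f['d'],f['K'],f['T']);print('T',f['T'].round(3).tolist())
for v,u in((262,203),(270,203),(280,195),(290,180),(300,160),(357,280),(380,280),(330,180)):print(v,u,f['d'][v,u],W[v,u].round(1))
im,d,K,T=grab('scene');W=world(d,K,T)
g=(abs(W[...,0]-577)<70)&(abs(W[...,1]-17)<80)&(W[...,2]>75)&(W[...,2]<400)
ys,xs=np.nonzero(g);print('px',xs.min(),xs.max(),ys.min(),ys.max())
for z0 in range(180,310,10):
    q=W[g&(W[...,2]>=z0)&(W[...,2]<z0+10)]
    if len(q):print(z0,len(q),q.min(0).round(),q.max(0).round())
c=im[max(0,ys.min()-20):ys.max()+40,max(0,xs.min()-40):xs.max()+40][...,::-1]
cv2.imwrite('pics/s1.png',cv2.resize(c,None,fx=3,fy=3,interpolation=cv2.INTER_CUBIC)[:600,:800])
E
```

```text
T [[-0.12, 0.956, 0.267, 508.708], [0.993, 0.115, 0.033, 8.644], [0.001, 0.269, -0.963, 372.593], [0.0, 0.0, 0.0, 1.0]]
262 203 137.52603 [570.9 -19.  246.1]
270 203 138.66092 [574.8 -18.8 246. ]
280 195 125.1739 [572.6 -18.9 259.4]
290 180 110.99416 [569.3 -20.6 273.1]
300 160 103.765976 [569.4 -24.9 280.5]
357 280 446.4044 [826.8  43.3  -1.5]
380 280 73.04338 [565.9  14.9 312.8]
330 180 81.3753 [563.1 -11.6 302.5]
px 301 335 86 159
230 1 [569.  53. 240.] [569.  53. 240.]
240 57 [563. -31. 240.] [593.  61. 250.]
250 75 [564. -32. 250.] [595.  61. 260.]
260 73 [565. -32. 260.] [594.  59. 270.]
270 55 [571. -33. 270.] [594.  62. 280.]
280 61 [572. -48. 280.] [598.  81. 290.]
290 101 [571. -50. 290.] [599.  83. 300.]
300 87 [574. -53. 300.] [600.  84. 310.]
```

View pics/s1.png

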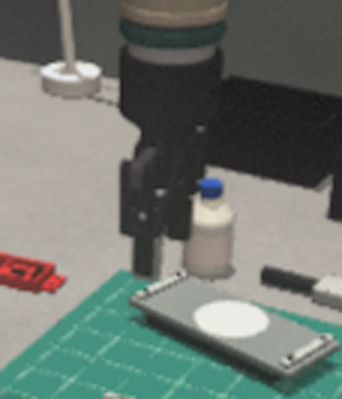

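Both cameras put the fingertips about 45 mm above the reported TCP at this opening: tips at z≈240, TCP at 193. They also agree on the plate heights, so I trust the vision. I'll centre the jaw and descend part-way, which is clear beside the stack either way, then look again.

Call:
arm_command([
  {"dx": 0.001,"dy": -0.003,"dz": -0.01,"yaw": 0,"jaw": 0.82},
  {"dx": 0.001,"dy": -0.003,"dz": -0.03,"yaw": 0,"jaw": 0.82},
  {"dx": 0.001,"dy": -0.003,"dz": -0.055,"yaw": 0,"jaw": 0.82},
  {"dx": 0.001,"dy": -0.003,"dz": -0.08,"yaw": 0,"jaw": 0.82},
  {"dx": 0.001,"dy": -0.003,"dz": -0.105,"yaw": 0,"jaw": 0.82},
  {"dx": 0.001,"dy": -0.003,"dz": -0.125,"yaw": 0,"jaw": 0.82},
  {"dx": 0.001,"dy": -0.003,"dz": -0.135,"yaw": 0,"jaw": 0.82},
  {"dx": 0.001,"dy": -0.003,"dz": -0.14,"yaw": 0,"jaw": 0.82},
  {"dx": 0.001,"dy": -0.003,"dz": -0.14,"yaw": 0,"jaw": 0.82},
  {"dx": 0.001,"dy": -0.003,"dz": -0.14,"yaw": 0,"jaw": 0.82},
])

```text
clock: 3.25
eef_pos: [579.2, 12.8, 54.1]
tool_rot: [-3.142, 0.002, -3.023]
force: [0.4, -0.2, 0.7]
width: 70.0
gripper_force: 0.0
```

```bash
python3 look.py w3 56; python3 - <<'E'
from h import *
f=np.load('w3.npz');W=world(f['d'],f['K'],f['T'])
for u0,u1 in((150,215),(350,410)):
    w=W[240:330,u0:u1];p=w[(w[...,2]>78)]
    q=p[p[:,2]<np.percentile(p[:,2],3)];print('tip',np.percentile(p[:,2],[0,2,10,30]).round(1),q.mean(0).round(1))
im,d,K,T=grab('scene');W=world(d,K,T)
g=(abs(W[...,0]-577)<70)&(abs(W[...,1]-17)<80)&(W[...,2]>65)&(W[...,2]<130)
for z0 in range(65,130,5):
    q=W[g&(W[...,2]>=z0)&(W[...,2]<z0+5)]
    if len(q):print(z0,len(q),q.min(0).round(),q.max(0).round())
a=cv2.resize(im[90:250,230:400][...,::-1],None,fx=2.5,fy=2.5,interpolation=cv2.INTER_CUBIC)
b=f['im'][60:360,120:460][...,::-1];a=cv2.resize(a,(340,300))
cv2.imwrite('pics/c3.png',np.hstack([a,b]))
E
```

```text
3.25 [579.2  12.8  54.1] [-1.8000e+02  9.0000e-02 -1.7322e+02] 69.99342450466506 [-0.07  0.71 -0.01  1.84  0.01  0.59  1.61]
[287. 224.] [  234   118   109   220 21466] z 54.9 [[576.96, 14.54, 139.2, 59.41, 6.46]]
tip [ 97.8 102.1 108.3 119.7] [582.  -23.1 101.1]
tip [ 97.9 101.7 108.  118.8] [574.7  47.  100.9]
100 15 [570. -30. 101.] [594.  56. 104.]
105 22 [565. -32. 105.] [596.  52. 110.]
110 26 [568. -37. 110.] [596.  53. 115.]
115 25 [570. -36. 115.] [596.  52. 120.]
120 28 [574. -37. 120.] [596.  52. 125.]
125 25 [574. -37. 125.] [596.  51. 130.]
```

View pics/c3.png

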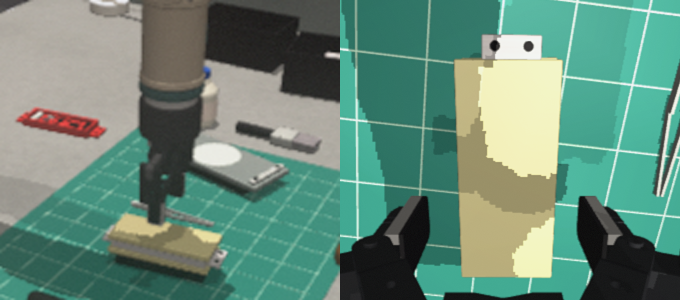

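The crops show both fingertips hanging well above the plate, with tips at z≈99 and the TCP reading 54. That confirms the offset: TCP + ~44.5 at 70 mm open. I'll go down beside the top plate, aiming for tips at about 50.

Call:
arm_command([
  {"dx": -0.001,"dy": 0.002,"dz": -0.01,"yaw": 0,"jaw": 0.82},
  {"dx": -0.001,"dy": 0.002,"dz": -0.022,"yaw": 0,"jaw": 0.82},
  {"dx": -0.001,"dy": 0.002,"dz": -0.034,"yaw": 0,"jaw": 0.82},
  {"dx": -0.001,"dy": 0.002,"dz": -0.042,"yaw": 0,"jaw": 0.82},
  {"dx": -0.001,"dy": 0.002,"dz": -0.045,"yaw": 0,"jaw": 0.82},
  {"dx": -0.001,"dy": 0.002,"dz": -0.045,"yaw": 0,"jaw": 0.82},
  {"dx": -0.001,"dy": 0.002,"dz": -0.045,"yaw": 0,"jaw": 0.82},
])

```text
clock: 4.05
eef_pos: [577.7, 14.6, 8.4]
tool_rot: [-3.142, 0.0, -3.023]
force: [0.4, -0.4, -0.3]
width: 69.8
gripper_force: 0.0
```

```bash
cat > tips.py <<'E'
import sys
from h import *
f=np.load(sys.argv[1]+'.npz');W=world(f['d'],f['K'],f['T']);h=cv2.cvtColor(f['im'],cv2.COLOR_RGB2HSV);zt=float(sys.argv[2])
R=[]
for u0,u1 in((150,235),(330,410)):
    w=W[235:330,u0:u1];k=(h[235:330,u0:u1,1]<60)&(w[...,2]>zt)&(w[...,2]<zt+70)
    p=w[k];q=p[p[:,2]<np.percentile(p[:,2],3)];R.append(q.mean(0));print('tip',np.percentile(p[:,2],[0,2,10]).round(1),q.mean(0).round(1))
print('mid',np.mean(R,0).round(1))
E
python3 look.py w4 56; python3 tips.py w4 30
```

```text
4.05 [577.7  14.6   8.4] [-1.8000e+02  2.0000e-02 -1.7323e+02] 69.84825211577599 [-0.07  0.78 -0.01  1.86  0.01  0.5   1.61]
[284. 233.] [  212   119   146   238 30567] z 54.9 [[564.39, 13.12, 114.18, 59.11, 6.46]]
tip [52.6 56.3 61.7] [582.1 -19.4  55.6]
tip [53.3 54.7 59.4] [577.6  40.4  54.5]
mid [579.9  10.5  55. ]
```

View pics/w4.png

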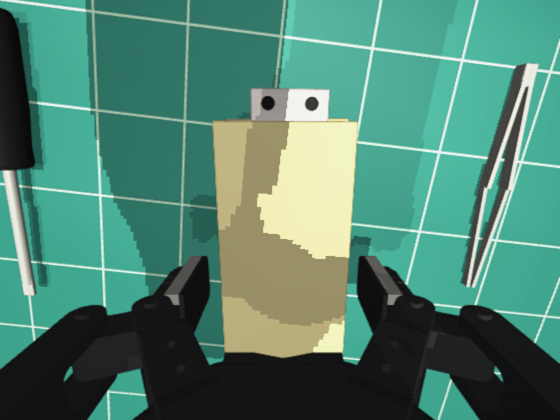

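The view shows the fingers evenly straddling the plate: tips at (208,258) and (358,258), plate edges at (217,280) and (350,280). I'll lower 2 mm, close, and lift a little.

Call:
arm_command([
  {"dx": 0,"dy": 0,"dz": -0.002,"yaw": 0,"jaw": 0.82},
  {"dx": 0,"dy": 0,"dz": -0.002,"yaw": 0,"jaw": 0.6},
  {"dx": 0,"dy": 0,"dz": -0.002,"yaw": 0,"jaw": 0.6},
  {"dx": 0,"dy": 0,"dz": -0.002,"yaw": 0,"jaw": 0.6},
  {"dx": 0,"dy": 0,"dz": -0.002,"yaw": 0,"jaw": 0.6},
  {"dx": 0,"dy": 0,"dz": -0.002,"yaw": 0,"jaw": 0.6},
])

```text
clock: 4.7
eef_pos: [577.7, 14.6, 7.0]
tool_rot: [-3.142, 0.001, -3.023]
force: [-1.1, -0.9, 4.6]
width: 58.0
gripper_force: 64.2
```

Call:
arm_command([
  {"dx": 0,"dy": 0,"dz": 0.002,"yaw": 0,"jaw": 0.6},
  {"dx": 0,"dy": 0,"dz": 0.006,"yaw": 0,"jaw": 0.6},
  {"dx": 0,"dy": 0,"dz": 0.014,"yaw": 0,"jaw": 0.6},
  {"dx": 0,"dy": 0,"dz": 0.026,"yaw": 0,"jaw": 0.6},
  {"dx": 0,"dy": 0,"dz": 0.042,"yaw": 0,"jaw": 0.6},
  {"dx": 0,"dy": 0,"dz": 0.06,"yaw": 0,"jaw": 0.6},
  {"dx": 0,"dy": 0,"dz": 0.078,"yaw": 0,"jaw": 0.6},
  {"dx": 0,"dy": 0,"dz": 0.09,"yaw": 0,"jaw": 0.6},
  {"dx": 0,"dy": 0,"dz": 0.096,"yaw": 0,"jaw": 0.6},
  {"dx": 0,"dy": 0,"dz": 0.1,"yaw": 0,"jaw": 0.6},
  {"dx": 0,"dy": 0,"dz": 0.1,"yaw": 0,"jaw": 0.6},
])

```text
clock: 5.8
eef_pos: [577.5, 14.7, 106.5]
tool_rot: [3.142, 0.0, -3.023]
force: [-0.4, -0.6, -1.3]
width: 57.8
gripper_force: 64.3
```

```bash
python3 look.py w5 156; python3 tips.py w5 100;python3 - <<'E'
from h import *
f=np.load('w5.npz');W=world(f['d'],f['K'],f['T']);m=pale(f['im'])&(W[...,2]>100)&(W[...,2]<200)
A=W[m];c=np.linalg.lstsq(np.c_[A[:,:2]-A[:,:2].mean(0),np.ones(len(A))],A[:,2],rcond=None)[0];print('plate tilt deg',np.degrees(c[:2]).round(2),'z',c[2].round(1))
im,d,K,T=grab('scene');W=world(d,K,T);np.savez('s5.npz',im=im,d=d,K=K,T=T)
m=(abs(W[...,0]-577)<90)&(abs(W[...,1]-17)<60)
print(np.histogram(W[m][:,2],bins=range(20,180,5)))
cv2.imwrite('pics/c5.png',cv2.resize(im[90:250,230:400][...,::-1],None,fx=3,fy=3,interpolation=cv2.INTER_CUBIC))
E
```

```text
5.8 [577.5  14.7 106.5] [ 1.8000e+02  1.0000e-02 -1.7323e+02] 57.77137544000937 [-0.07  0.63 -0.01  1.81  0.01  0.7   1.61]
[283. 233.] [  210   121   147   236 30636] z 154.3 [[563.85, 12.63, 111.7, 58.71, 6.57]]
tip [151.6 153.3 156.3] [574.6 -18.5 152.9]
tip [152.3 153.3 153.9] [567.8  39.6 153.2]
mid [571.2  10.6 153. ]
plate tilt deg [ 0.03 -0.02] z 154.3
(array([  1,  66, 147, 204, 341, 287,  22,   0,   0,   0,   0,   0,   0,
         0,   0,   0,   0,   0,   0,   0,   0,   0,   0,   0,   0,  31,
       172, 493,  33,  28,  28]), array([ 20,  25,  30,  35,  40,  45,  50,  55,  60,  65,  70,  75,  80,
        85,  90,  95, 100, 105, 110, 115, 120, 125, 130, 135, 140, 145,
       150, 155, 160, 165, 170, 175]))
```

View pics/c5.png

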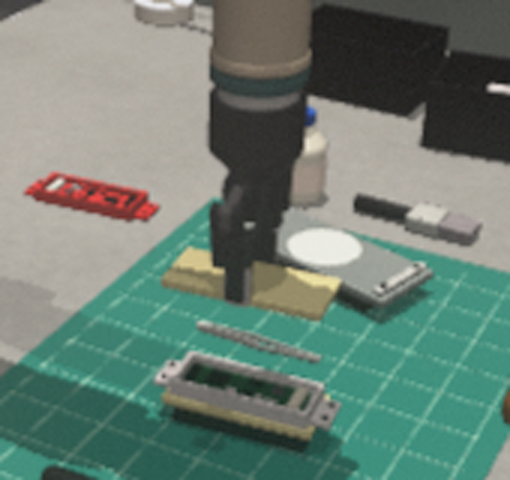

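The crop shows the top plate held level above the stack, with the open green carrier still on its lower plate. Next I carry it to beside the pile and measure the pile with the wrist camera.

Call:
arm_command([
  {"dx": -0.003,"dy": -0.005,"dz": 0,"yaw": 0.5,"jaw": 0.6},
  {"dx": -0.01,"dy": -0.016,"dz": 0,"yaw": 1.5,"jaw": 0.6},
  {"dx": -0.021,"dy": -0.034,"dz": 0,"yaw": 3,"jaw": 0.6},
  {"dx": -0.034,"dy": -0.055,"dz": 0,"yaw": 4.5,"jaw": 0.6},
  {"dx": -0.047,"dy": -0.076,"dz": 0,"yaw": 6,"jaw": 0.6},
  {"dx": -0.06,"dy": -0.097,"dz": 0,"yaw": 7.5,"jaw": 0.6},
  {"dx": -0.072,"dy": -0.115,"dz": 0,"yaw": 9,"jaw": 0.6},
  {"dx": -0.08,"dy": -0.128,"dz": 0,"yaw": 10,"jaw": 0.6},
  {"dx": -0.084,"dy": -0.135,"dz": 0,"yaw": 10.5,"jaw": 0.6},
  {"dx": -0.084,"dy": -0.135,"dz": 0,"yaw": 10.5,"jaw": 0.6},
  {"dx": -0.084,"dy": -0.135,"dz": 0,"yaw": 10.5,"jaw": 0.6},
])

```text
clock: 7.0
eef_pos: [494.0, -119.7, 106.2]
tool_rot: [3.141, 0.001, -2.84]
force: [1.5, 0.5, -2.4]
width: 57.9
gripper_force: 64.3
```

```bash
python3 look.py w6 40 155.9
```

```text
7.0 [ 494.  -119.7  106.2] [ 1.7998e+02  3.0000e-02 -1.6271e+02] 57.85102866314483 [ 0.24  0.56 -0.08  1.99  0.07  0.59  1.98]
[ 89. 142.] [   34    53   107   184 14294] z 38.9 [[492.01, -274.18, 138.59, 63.46, 17.19], [461.97, -211.14, 73.19, 33.51, 17.19]]
[283. 233.] [  211   121   146   236 30443] z 154.1 [[527.61, -109.36, 211.05, 111.24, 17.13], [480.77, -124.09, 111.46, 58.75, 17.13]]
```

Call:
arm_command([
  {"dx": 0,"dy": -0.005,"dz": 0,"yaw": 0.1,"jaw": 0.6},
  {"dx": 0,"dy": -0.018,"dz": 0,"yaw": 0.1,"jaw": 0.6},
  {"dx": -0.001,"dy": -0.038,"dz": 0,"yaw": 0.1,"jaw": 0.6},
  {"dx": -0.001,"dy": -0.062,"dz": 0,"yaw": 0.1,"jaw": 0.6},
  {"dx": -0.001,"dy": -0.086,"dz": 0,"yaw": 0.1,"jaw": 0.6},
  {"dx": -0.001,"dy": -0.11,"dz": 0,"yaw": 0.1,"jaw": 0.6},
  {"dx": -0.001,"dy": -0.132,"dz": 0,"yaw": 0.1,"jaw": 0.6},
  {"dx": -0.001,"dy": -0.148,"dz": -0.005,"yaw": 0.1,"jaw": 0.6},
  {"dx": -0.0012,"dy": -0.1564,"dz": -0.015,"yaw": 0.1,"jaw": 0.6},
  {"dx": -0.0012,"dy": -0.1564,"dz": -0.033,"yaw": 0.1,"jaw": 0.6},
  {"dx": -0.0012,"dy": -0.1564,"dz": -0.055,"yaw": 0.1,"jaw": 0.6},
  {"dx": -0.0012,"dy": -0.1564,"dz": -0.074,"yaw": 0.1,"jaw": 0.6},
  {"dx": -0.0012,"dy": -0.1564,"dz": -0.086,"yaw": 0.1,"jaw": 0.6},
  {"dx": -0.0012,"dy": -0.1564,"dz": -0.092,"yaw": 0.1,"jaw": 0.6},
  {"dx": -0.0012,"dy": -0.1564,"dz": -0.092,"yaw": 0.1,"jaw": 0.6},
  {"dx": -0.0012,"dy": -0.1564,"dz": -0.092,"yaw": 0.1,"jaw": 0.6},
])

```text
clock: 8.65
eef_pos: [492.8, -276.8, 14.7]
tool_rot: [-3.141, 0.001, -2.838]
force: [0.9, -0.2, -1.1]
width: 57.9
gripper_force: 64.3
```

```bash
python3 look.py w7 63.5; python3 - <<'E'
from h import *
im,d,K,T=grab('scene');W=world(d,K,T);m=pale(im);m[:,330:]=0;m[:220]=0
g=m&(W[...,2]>56);print('held',g.sum(),rect(g,K,T,63.5))
g=m&(W[...,2]<46);print('pile',g.sum(),rect(g,K,T,40))
a=cv2.resize(im[200:320,150:300][...,::-1],None,fx=4,fy=4,interpolation=cv2.INTER_CUBIC)
cv2.imwrite('pics/c7.png',a)
E
```

```text
8.65 [ 492.8 -276.8   14.7] [-1.7997e+02  4.0000e-02 -1.6261e+02] 57.915063609667264 [ 0.51  0.76 -0.08  1.89  0.12  0.49  2.23]
[282. 229.] [  211   118   146   240 30177] z 62.5 [[479.7, -281.26, 114.09, 59.1, 17.25]]
held 560 [ 533.15 -263.97   58.81   58.56  -72.96]
pile 122 [581.38 -22.49 124.01  12.06   4.33]
```

View pics/c7.png

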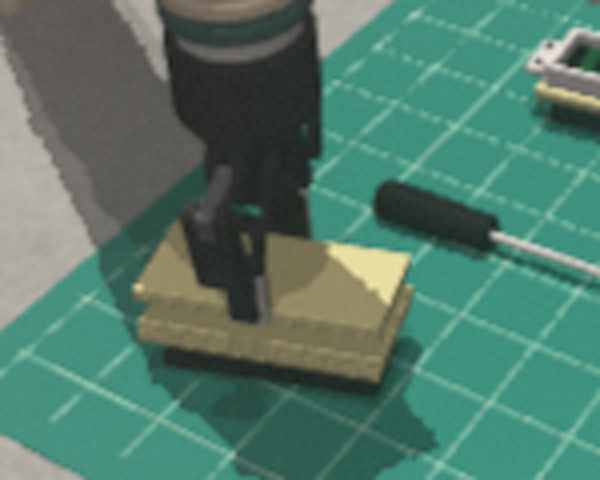

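The crop shows the held plate parallel to the pile and directly above it, from about (135,290) to (410,260). Now a gentle lowering.

Call:
arm_command([
  {"dx": 0,"dy": 0,"dz": -0.003,"yaw": 0,"jaw": 0.6},
  {"dx": 0,"dy": 0,"dz": -0.007,"yaw": 0,"jaw": 0.6},
  {"dx": 0,"dy": 0,"dz": -0.01,"yaw": 0,"jaw": 0.6},
  {"dx": 0,"dy": 0,"dz": -0.012,"yaw": 0,"jaw": 0.6},
  {"dx": 0,"dy": 0,"dz": -0.0135,"yaw": 0,"jaw": 0.6},
  {"dx": 0,"dy": 0,"dz": -0.0145,"yaw": 0,"jaw": 0.6},
  {"dx": 0,"dy": 0,"dz": -0.015,"yaw": 0,"jaw": 0.6},
  {"dx": 0,"dy": 0,"dz": -0.015,"yaw": 0,"jaw": 0.6},
])

```text
clock: 9.55
eef_pos: [492.3, -276.8, -0.7]
tool_rot: [-3.142, -0.0, -2.838]
force: [-0.4, -0.1, -1.5]
width: 57.8
gripper_force: 64.3
```

Call:
arm_command([
  {"dx": 0,"dy": 0,"dz": -0.0005,"yaw": 0,"jaw": 0.6},
  {"dx": 0,"dy": 0,"dz": -0.0005,"yaw": 0,"jaw": 0.6},
])

```text
clock: 9.75
eef_pos: [492.4, -276.9, -0.9]
tool_rot: [-3.141, 0.0, -2.838]
force: [-0.7, 0.5, -0.4]
width: 58.1
gripper_force: 64.5
```

Call:
arm_command([
  {"dx": 0,"dy": 0,"dz": -0.0005,"yaw": 0,"jaw": 0.6},
  {"dx": 0,"dy": 0,"dz": -0.0005,"yaw": 0,"jaw": 0.6},
])

```text
clock: 9.95
eef_pos: [492.4, -276.8, -1.0]
tool_rot: [-3.141, 0.0, -2.838]
force: [-1.4, 0.3, 6.0]
width: 57.6
gripper_force: 65.1
```

Contact at 6 N, so I release and lift.

Call:
arm_command([
  {"dx": 0,"dy": 0,"dz": 0,"yaw": 0,"jaw": 0.7},
  {"dx": 0,"dy": 0,"dz": 0,"yaw": 0,"jaw": 0.76},
  {"dx": 0,"dy": 0,"dz": 0,"yaw": 0,"jaw": 0.82},
  {"dx": 0,"dy": 0,"dz": 0,"yaw": 0,"jaw": 0.82},
  {"dx": 0,"dy": 0,"dz": 0.005,"yaw": 0,"jaw": 0.82},
  {"dx": 0,"dy": 0,"dz": 0.015,"yaw": 0,"jaw": 0.82},
  {"dx": 0,"dy": 0,"dz": 0.035,"yaw": 0,"jaw": 0.82},
  {"dx": 0,"dy": 0,"dz": 0.06,"yaw": 0,"jaw": 0.82},
  {"dx": 0,"dy": 0,"dz": 0.085,"yaw": 0,"jaw": 0.82},
  {"dx": 0,"dy": 0.005,"dz": 0.1,"yaw": 0,"jaw": 0.82},
  {"dx": 0.0,"dy": 0.02,"dz": 0.1,"yaw": 0,"jaw": 0.82},
  {"dx": 0.01,"dy": 0.045,"dz": 0.1,"yaw": -1,"jaw": 0.82},
  {"dx": 0.02,"dy": 0.07,"dz": 0.1,"yaw": -2.5,"jaw": 0.82},
  {"dx": 0.03,"dy": 0.1,"dz": 0.1,"yaw": -4,"jaw": 0.82},
  {"dx": 0.042,"dy": 0.14,"dz": 0.1,"yaw": -5.5,"jaw": 0.82},
  {"dx": 0.054,"dy": 0.18,"dz": 0.1,"yaw": -7,"jaw": 0.82},
  {"dx": 0.066,"dy": 0.22,"dz": 0.1,"yaw": -8.5,"jaw": 0.82},
  {"dx": 0.077,"dy": 0.26,"dz": 0.1,"yaw": -10.5,"jaw": 0.82},
  {"dx": 0.084,"dy": 0.286,"dz": 0.1,"yaw": -10.5,"jaw": 0.82},
  {"dx": 0.085,"dy": 0.291,"dz": 0.1,"yaw": -10.5,"jaw": 0.82},
])

```text
clock: 11.95
eef_pos: [576.6, 21.2, 97.1]
tool_rot: [3.138, -0.001, -3.014]
force: [-0.3, -0.3, -0.7]
width: 69.8
gripper_force: 0.0
```

```bash
python3 look.py w8 32 48; python3 - <<'E'
from h import *
im,d,K,T=grab('top');W=world(d,K,T);m=pale(im);m[:,:340]=0
print('pile top',np.median(W[m][:,2]),rect(m,K,T,48), 'was',rect(np.load('top0.npz')['im'] is not None and m,K,T,40))
f=np.load('w8.npz');W=world(f['d'],f['K'],f['T']);h=cv2.cvtColor(f['im'],cv2.COLOR_RGB2HSV)
b=np.zeros(m.shape,bool);b[60:300,230:340]=1
g=b&(W[...,2]>34)&(W[...,2]<60);print('carrier+lugs',rect(g,f['K'],f['T'],48),np.median(W[g][:,2]))
g=b&(W[...,2]>42.5)&(W[...,2]<56);g=cv2.morphologyEx(g.astype(np.uint8),cv2.MORPH_OPEN,np.ones((3,3)));print('rim',rect(g,f['K'],f['T'],48))
E
```

```text
11.95 [576.6  21.2  97.1] [ 1.7981e+02 -7.0000e-02 -1.7267e+02] 69.77937723265524 [-0.08  0.65 -0.01  1.82  0.    0.68  1.61]
[242. 182.] [238 121  17 166 666] z 31.0 [[578.75, -9.24, 137.9, 12.02, 5.11], [574.17, -7.88, 128.88, 11.23, 5.11]]
pile top 47.613341009552755 [ 493.25 -276.48  134.37   56.88   17.14] was [ 493.67 -278.06  135.16   57.21   17.14]
carrier+lugs [571.22  14.98 153.38  49.61   5.82] 39.015179522553666
rim [576.4   15.5  129.47  49.61   5.82]
```

Call:
arm_command([
  {"dx": 0,"dy": 0,"dz": 0,"yaw": 0,"jaw": 0.82},
  {"dx": 0,"dy": 0,"dz": 0,"yaw": 0,"jaw": 0.82},
  {"dx": 0,"dy": 0,"dz": 0,"yaw": 0,"jaw": 0.82},
])

```text
clock: 12.35
eef_pos: [577.0, 12.5, 98.2]
tool_rot: [-3.141, -0.0, -3.024]
force: [-0.5, 0.3, -0.4]
width: 69.8
gripper_force: 0.0
```

```bash
cat > car.py <<'E'
from h import *
import sys
f=np.load(sys.argv[1]+'.npz');W=world(f['d'],f['K'],f['T']);h=cv2.cvtColor(f['im'],cv2.COLOR_RGB2HSV)
b=np.zeros(W.shape[:2],bool);b[60:300,225:345]=1
g=b&(W[...,2]>42.5)&(W[...,2]<56);g=cv2.morphologyEx(g.astype(np.uint8),cv2.MORPH_OPEN,np.ones((3,3)));print('rim',rect(g,f['K'],f['T'],48),np.median(W[g>0][:,2]))
print('tips'); 
E
python3 look.py w9 32; python3 car.py w9; python3 tips.py w9 90
```

```text
12.35 [577.   12.5  98.2] [-1.7997e+02 -3.0000e-02 -1.7327e+02] 69.82194637277169 [-0.07  0.64 -0.    1.82  0.    0.68  1.61]
[253. 188.] [249 122  15 166 722] z 31.0 [[579.2, -10.07, 138.62, 10.59, 5.05]]
rim [576.4   15.45 129.48  49.63   5.84] 46.51007034823431
tips
tip [143.  145.1 147.4] [581.5 -22.9 144.4]
tip [146.  147.  148.8] [569.4  47.2 146.8]
mid [575.5  12.2 145.6]
```

Call:
arm_command([
  {"dx": 0,"dy": 0.003,"dz": -0.008,"yaw": -0.9,"jaw": 0.82},
  {"dx": -0.0005,"dy": 0.003,"dz": -0.025,"yaw": -0.9,"jaw": 0.82},
  {"dx": -0.0005,"dy": 0.003,"dz": -0.047,"yaw": -0.9,"jaw": 0.82},
  {"dx": -0.0005,"dy": 0.003,"dz": -0.068,"yaw": -0.9,"jaw": 0.82},
  {"dx": -0.0005,"dy": 0.003,"dz": -0.084,"yaw": -0.9,"jaw": 0.82},
  {"dx": -0.0005,"dy": 0.003,"dz": -0.093,"yaw": -0.9,"jaw": 0.76},
  {"dx": -0.0005,"dy": 0.003,"dz": -0.098,"yaw": -0.9,"jaw": 0.7},
  {"dx": -0.0005,"dy": 0.003,"dz": -0.1,"yaw": -0.9,"jaw": 0.7},
  {"dx": -0.0005,"dy": 0.003,"dz": -0.1,"yaw": -0.9,"jaw": 0.7},
  {"dx": -0.0005,"dy": 0.003,"dz": -0.1,"yaw": -0.9,"jaw": 0.7},
])

```text
clock: 13.4
eef_pos: [577.4, 17.3, -1.0]
tool_rot: [-3.142, 0.001, -3.037]
force: [0.1, -0.1, -0.4]
width: 59.5
gripper_force: 0.0
```

```bash
python3 look.py w10 32; python3 - <<'E'
from h import *
f=np.load('w10.npz');W=world(f['d'],f['K'],f['T']);h=cv2.cvtColor(f['im'],cv2.COLOR_RGB2HSV)
for v in (262,268,276):
    print(v,'L',[(u,*W[v,u].round().astype(int)[1:]) for u in range(180,256,5)]);print('   R',[(u,*W[v,u].round().astype(int)[1:]) for u in range(312,392,5)])
E
```

```text
13.4 [577.4  17.3  -1. ] [-1.8000e+02  7.0000e-02 -1.7403e+02] 59.49831004294125 [-0.08  0.8  -0.    1.86  0.    0.48  1.6 ]
[338. 241.] [323 118  22 235 682] z 30.7 [[565.92, 41.67, 124.92, 9.44, 8.98]]
[223. 185.] [ 213  120   29  208 1041] z 31.0 [[563.57, -9.07, 107.56, 12.47, 6.89]]
262 L [(180, np.int64(-45), np.int64(-1)), (185, np.int64(-42), np.int64(0)), (190, np.int64(-39), np.int64(0)), (195, np.int64(-36), np.int64(0)), (200, np.int64(-20), np.int64(55)), (205, np.int64(-17), np.int64(55)), (210, np.int64(-15), np.int64(55)), (215, np.int64(-14), np.int64(51)), (220, np.int64(-20), np.int64(1)), (225, np.int64(10), np.int64(178)), (230, np.int64(-8), np.int64(47)), (235, np.int64(-6), np.int64(47)), (240, np.int64(-4), np.int64(36)), (245, np.int64(-2), np.int64(39)), (250, np.int64(1), np.int64(44)), (255, np.int64(3), np.int64(44))]
   R [(312, np.int64(30), np.int64(39)), (317, np.int64(33), np.int64(38)), (322, np.int64(35), np.int64(39)), (327, np.int64(36), np.int64(47)), (332, np.int64(38), np.int64(47)), (337, np.int64(44), np.int64(31)), (342, np.int64(55), np.i
[... 1899 characters left out ...]
40, np.int64(-4), np.int64(39)), (245, np.int64(-1), np.int64(37)), (250, np.int64(1), np.int64(39)), (255, np.int64(4), np.int64(41))]
   R [(312, np.int64(32), np.int64(38)), (317, np.int64(34), np.int64(38)), (322, np.int64(36), np.int64(41)), (327, np.int64(37), np.int64(46)), (332, np.int64(39), np.int64(47)), (337, np.int64(45), np.int64(32)), (342, np.int64(56), np.int64(-1)), (347, np.int64(46), np.int64(47)), (352, np.int64(46), np.int64(55)), (357, np.int64(45), np.int64(65)), (362, np.int64(46), np.int64(67)), (367, np.int64(48), np.int64(67)), (372, np.int64(50), np.int64(67)), (377, np.int64(55), np.int64(59)), (382, np.int64(57), np.int64(60)), (387, np.int64(84), np.int64(0))]
```

The tips are at z≈41–42 and straddle the carrier about 1 mm off-centre. I'll correct that, go down 4 mm and close.

Call:
arm_command([
  {"dx": -0.001,"dy": -0.001,"dz": -0.002,"yaw": -0.1,"jaw": 0.7},
  {"dx": -0.001,"dy": -0.001,"dz": -0.004,"yaw": -0.1,"jaw": 0.7},
  {"dx": -0.001,"dy": -0.001,"dz": -0.004,"yaw": -0.1,"jaw": 0.64},
  {"dx": -0.001,"dy": -0.001,"dz": -0.004,"yaw": -0.1,"jaw": 0.5},
  {"dx": -0.001,"dy": -0.001,"dz": -0.004,"yaw": -0.1,"jaw": 0.48},
  {"dx": -0.001,"dy": -0.001,"dz": -0.004,"yaw": -0.1,"jaw": 0.48},
  {"dx": -0.001,"dy": -0.001,"dz": -0.004,"yaw": -0.1,"jaw": 0.48},
  {"dx": -0.001,"dy": -0.001,"dz": -0.004,"yaw": -0.1,"jaw": 0.48},
])

```text
clock: 14.25
eef_pos: [575.9, 16.1, -5.4]
tool_rot: [-3.142, 0.0, -3.039]
force: [-1.3, -0.3, 4.9]
width: 48.1
gripper_force: 63.1
```

Call:
arm_command([
  {"dx": 0,"dy": 0,"dz": 0.002,"yaw": 0,"jaw": 0.48},
  {"dx": 0,"dy": 0,"dz": 0.006,"yaw": 0,"jaw": 0.48},
  {"dx": 0,"dy": 0,"dz": 0.014,"yaw": 0,"jaw": 0.48},
  {"dx": 0,"dy": 0,"dz": 0.026,"yaw": 0,"jaw": 0.48},
  {"dx": 0,"dy": 0,"dz": 0.042,"yaw": 0,"jaw": 0.48},
  {"dx": 0,"dy": 0,"dz": 0.06,"yaw": 0,"jaw": 0.48},
  {"dx": 0,"dy": 0,"dz": 0.078,"yaw": 0,"jaw": 0.48},
  {"dx": 0,"dy": 0,"dz": 0.09,"yaw": 0,"jaw": 0.48},
  {"dx": 0,"dy": 0,"dz": 0.096,"yaw": 0,"jaw": 0.48},
  {"dx": 0,"dy": 0,"dz": 0.1,"yaw": 0,"jaw": 0.48},
  {"dx": 0,"dy": 0,"dz": 0.1,"yaw": 0,"jaw": 0.48},
])

```text
clock: 15.35
eef_pos: [575.8, 16.3, 94.5]
tool_rot: [3.142, 0.0, -3.039]
force: [-0.4, -0.7, -2.4]
width: 48.5
gripper_force: 62.4
```

```bash
python3 look.py w11 32;python3 - <<'E'
from h import *
f=np.load('w11.npz');W=world(f['d'],f['K'],f['T']);h=cv2.cvtColor(f['im'],cv2.COLOR_RGB2HSV)
b=np.zeros(W.shape[:2],bool);b[40:250,200:370]=1
g=b&(W[...,2]>141)&(W[...,2]<155);A=W[g];c=np.linalg.lstsq(np.c_[A[:,:2]-A[:,:2].mean(0),np.ones(len(A))],A[:,2],rcond=None)[0];print('tilt',np.degrees(c[:2]).round(2),c[2].round(1))
print('rim(cut)',rect(g,f['K'],f['T'],148))
g2=b&(W[...,2]>128)&(W[...,2]<141)&(np.mgrid[:420,:560][0]<135);A=W[g2];print('lug x,y',A.min(0).round(1),A.max(0).round(1),len(A))
im,d,K,T=grab('top');W=world(d,K,T)
p=pale(im);p[:, :240]=0;p[:,310:]=0;p[:140]=0;p[230:]=0;print('lower plate top view',p.sum(),rect(p,K,T,32),np.median(W[p][:,2]))
im,d,K,T=grab('scene');W=world(d,K,T);m=pale(im)&(abs(W[...,2]-32)<6)&(abs(W[...,0]-577)<110)&(abs(W[...,1]-15)<80);print('scene lower',m.sum(),rect(m,K,T,32))
E
```

```text
15.35 [575.8  16.3  94.5] [ 1.8000e+02  1.0000e-02 -1.7413e+02] 48.49519894880095 [-0.08  0.65  0.    1.82 -0.    0.67  1.6 ]
tilt [-2.8  -0.63] 145.3
rim(cut) [535.7   11.54  49.25  47.84 -84.14]
lug x,y [492.6 -15.4 129.9] [514.5  34.  138.8] 3847
lower plate top view 217 [689.12  32.42  68.2   13.02 -83.64] 521.113693935501
scene lower 263 [543.54  33.12  74.33  22.52  12.38]
```

Call:
arm_command([
  {"dx": 0,"dy": 0.004,"dz": 0.002,"yaw": -0.5,"jaw": 0.48},
  {"dx": -0.002,"dy": 0.012,"dz": 0.006,"yaw": -1.8,"jaw": 0.48},
  {"dx": -0.004,"dy": 0.025,"dz": 0.01,"yaw": -3.7,"jaw": 0.48},
  {"dx": -0.006,"dy": 0.041,"dz": 0.014,"yaw": -6,"jaw": 0.48},
  {"dx": -0.008,"dy": 0.058,"dz": 0.018,"yaw": -8.5,"jaw": 0.48},
  {"dx": -0.01,"dy": 0.075,"dz": 0.022,"yaw": -11,"jaw": 0.48},
  {"dx": -0.012,"dy": 0.092,"dz": 0.026,"yaw": -13.5,"jaw": 0.48},
  {"dx": -0.014,"dy": 0.108,"dz": 0.03,"yaw": -16,"jaw": 0.48},
  {"dx": -0.016,"dy": 0.122,"dz": 0.034,"yaw": -18.3,"jaw": 0.48},
  {"dx": -0.018,"dy": 0.134,"dz": 0.037,"yaw": -20.2,"jaw": 0.48},
  {"dx": -0.02,"dy": 0.141,"dz": 0.039,"yaw": -21.3,"jaw": 0.48},
  {"dx": -0.02,"dy": 0.144,"dz": 0.04,"yaw": -21.7,"jaw": 0.48},
  {"dx": -0.02,"dy": 0.144,"dz": 0.04,"yaw": -21.7,"jaw": 0.48},
  {"dx": -0.02,"dy": 0.144,"dz": 0.04,"yaw": -21.7,"jaw": 0.48},
])

```text
clock: 16.9
eef_pos: [555.8, 159.5, 134.2]
tool_rot: [-3.141, -0.0, 2.865]
force: [0.2, 0.1, -2.6]
width: 48.1
gripper_force: 62.3
```

```bash
python3 look.py w12 28; cat > stage.py <<'E'
from h import *
import sys
f=np.load(sys.argv[1]+'.npz');im,K,T=f['im'],f['K'],f['T'];W=world(f['d'],K,T);h=cv2.cvtColor(im,cv2.COLOR_RGB2HSV)
# stage insert: bright unsaturated disc; ellipse centre cast on z=28
z=(abs(W[...,2]-27.5)<5)
for thr in(170,185,200):
    m=z&(h[...,1]<40)&(h[...,2]>thr)
    cs,_=cv2.findContours(m.astype(np.uint8),cv2.RETR_EXTERNAL,cv2.CHAIN_APPROX_NONE);c=max(cs,key=cv2.contourArea)
    w=cast(c[:,0],K,T,28)[:,:2].astype(np.float32);print('disc',thr,[np.round(x,1) for x in cv2.fitEllipse(w)])
m=(W[...,2]>20)&(W[...,2]<40)&(W[...,1]>200)&(h[...,1]<90)
m=cv2.morphologyEx(m.astype(np.uint8),cv2.MORPH_OPEN,np.ones((3,3)));print('stage',rect(m,K,T,28));ys,xs=np.nonzero(m);print(xs.min(),xs.max(),ys.min(),ys.max())
E
python3 stage.py w12
```

```text
16.9 [555.8 159.5 134.2] [-179.96   -0.    164.14] 48.07445702052339 [-0.42  0.6   0.14  1.79 -0.11  0.76  1.07]
[140. 244.] [  85  183  107  124 6716] z 30.9 [[567.18, 13.68, 120.71, 60.59, 7.63]]
disc 170 [array([532.8, 303.7]), array([ 97.8, 260.2]), np.float64(74.2)]
disc 185 [array([547.9, 301.4]), array([ 81.2, 138.4]), np.float64(79.8)]
disc 200 [array([524.9, 306.3]), array([79.4, 79.6]), np.float64(151.7)]
stage [533.29 302.   204.6   91.02 -15.88]
373 505 0 241
```

View pics/w12.png

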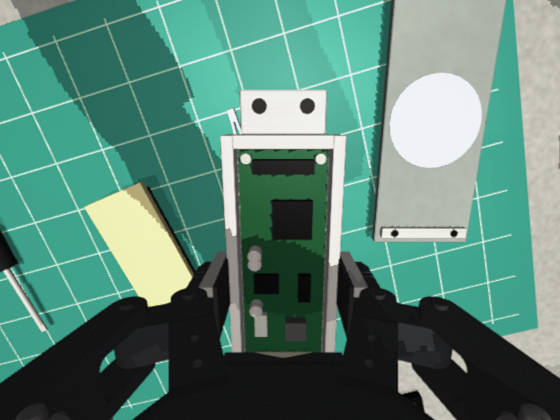

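The view shows the carrier held square with its lug end at (241–327, 90), rim end at (221–345, 135), and the stage disc at (436,119). That was my tenth picture, so I use only numbers from here.

```bash
python3 - <<'E'
from h import *
f=np.load('w12.npz');im,K,T=f['im'],f['K'],f['T'];W=world(f['d'],K,T);h=cv2.cvtColor(im,cv2.COLOR_RGB2HSV)
a=np.radians(-15.87);e=np.array([np.cos(a),np.sin(a)])
for px,z,L in((((241,90.5),(327,91)),177.6,83),(((221.5,135.5),(345,135.5)),187.6,65)):
    p=cast(px,K,T,z)[:,:2];v=p[1]-p[0];print(p.round(1),'w',np.linalg.norm(v).round(1),'yaw',np.degrees(np.arctan2(v[1],v[0])).round(2)-90,'centre',(p.mean(0)+L*e).round(1))
# level: rim strips (bright, at z about 187)
g=(h[...,1]<40)&(W[...,2]>182)&(W[...,2]<192);g[:135]=0;g[250:]=0;g[:,:215]=0;g[:,350:]=0
A=W[g];c=np.linalg.lstsq(np.c_[A[:,:2]-A[:,:2].mean(0),np.ones(len(A))],A[:,2],rcond=None)[0];print('tilt',np.degrees(c[:2]).round(2),c[2].round(1),len(A))
E
```

```text
[[472.8 164.8]
 [482.5 198.4]] w 35.0 yaw -16.189999999999998 centre [557.5 158.9]
[[487.7 153.4]
 [500.9 199.8]] w 48.3 yaw -15.879999999999995 centre [556.8 158.8]
tilt [-0.01 -0.02] 185.8 5294
```

Call:
arm_command([
  {"dx": -0.001,"dy": 0.004,"dz": 0,"yaw": 0,"jaw": 0.48},
  {"dx": -0.003,"dy": 0.014,"dz": 0,"yaw": 0,"jaw": 0.48},
  {"dx": -0.007,"dy": 0.031,"dz": 0,"yaw": 0,"jaw": 0.48},
  {"dx": -0.011,"dy": 0.053,"dz": -0.005,"yaw": 0,"jaw": 0.48},
  {"dx": -0.016,"dy": 0.075,"dz": -0.012,"yaw": 0,"jaw": 0.48},
  {"dx": -0.021,"dy": 0.097,"dz": -0.02,"yaw": 0,"jaw": 0.48},
  {"dx": -0.026,"dy": 0.118,"dz": -0.028,"yaw": 0,"jaw": 0.48},
  {"dx": -0.029,"dy": 0.134,"dz": -0.038,"yaw": 0,"jaw": 0.48},
  {"dx": -0.031,"dy": 0.144,"dz": -0.05,"yaw": 0,"jaw": 0.48},
  {"dx": -0.0319,"dy": 0.1475,"dz": -0.064,"yaw": 0,"jaw": 0.48},
  {"dx": -0.0319,"dy": 0.1475,"dz": -0.08,"yaw": 0,"jaw": 0.48},
  {"dx": -0.0319,"dy": 0.1475,"dz": -0.097,"yaw": 0,"jaw": 0.48},
  {"dx": -0.0319,"dy": 0.1475,"dz": -0.112,"yaw": 0,"jaw": 0.48},
  {"dx": -0.0319,"dy": 0.1475,"dz": -0.123,"yaw": 0,"jaw": 0.48},
  {"dx": -0.0319,"dy": 0.1475,"dz": -0.13,"yaw": 0,"jaw": 0.48},
  {"dx": -0.0319,"dy": 0.1475,"dz": -0.133,"yaw": 0,"jaw": 0.48},
  {"dx": -0.0319,"dy": 0.1475,"dz": -0.133,"yaw": 0,"jaw": 0.48},
  {"dx": -0.0319,"dy": 0.1475,"dz": -0.133,"yaw": 0,"jaw": 0.48},
])

```text
clock: 18.75
eef_pos: [524.4, 308.0, 1.8]
tool_rot: [3.141, 0.001, 2.865]
force: [0.0, -0.1, -1.7]
width: 48.3
gripper_force: 62.3
```

```bash
python3 - <<'E'
from h import *
s=read_state();print(s['eef_pos'],np.degrees(s['tool_rot']))
im,d,K,T=grab('wrist');np.savez('w13.npz',im=im,d=d,K=K,T=T);W=world(d,K,T);h=cv2.cvtColor(im,cv2.COLOR_RGB2HSV)
a=np.radians(-15.87);e=np.array([np.cos(a),np.sin(a)]);n=np.array([-e[1],e[0]])
L=((W[...,:2]-[524.9,306.3])@np.c_[e,n])  # stage frame
v=np.mgrid[:420,:560][0]
for x0 in range(-120,-40,4):
    g=(L[...,0]>x0)&(L[...,0]<x0+4)&(abs(L[...,1])<14)&(v<300);g2=(L[...,0]>x0)&(L[...,0]<x0+4)&(v<300)&(abs(L[...,1])<60)&(W[...,2]>33)
    if g.sum():print(x0,g.sum(),'z',np.percentile(W[g][:,2],[10,50,90]).round(1),'lat>33', np.round([L[...,1][g2].min(),L[...,1][g2].max()],1) if g2.sum() else '')
E
```

```text
[524.41086504 307.9771303    1.8373247 ] [1.79954375e+02 4.20080325e-02 1.64169787e+02]
-120 2 z [1.6 1.7 1.7] lat>33 
-116 113 z [25.4 26.3 27. ] lat>33 
-112 646 z [25.9 26.8 27.8] lat>33 
-108 438 z [27.6 32.6 33.6] lat>33 [-39.1  39.5]
-104 674 z [31.9 32.8 33.7] lat>33 [-39.3  39.8]
-100 810 z [27.2 32.4 33.5] lat>33 [-39.3  39.6]
-96 581 z [26.  26.9 27.7] lat>33 
-92 600 z [26.  26.9 27.7] lat>33 
-88 487 z [26.  26.8 27.7] lat>33 
-84 479 z [43.1 43.9 44.8] lat>33 [-17.4  18.5]
-80 702 z [43.3 44.  44.9] lat>33 [-17.   18.5]
-76 700 z [43.3 44.1 44.9] lat>33 [-17.3  18.7]
-72 1284 z [ 43.5 181.2 181.2] lat>33 [-17.4  18.4]
-68 738 z [43.2 44.3 53.9] lat>33 [-24.1  25.8]
-64 728 z [53.2 54.  54.8] lat>33 [-24.2  25.7]
-60 521 z [44.7 45.5 46.6] lat>33 [-24.3  25.5]
-56 746 z [45.1 51.  52. ] lat>33 [-24.4  25.8]
-52 472 z [50.3 51.4 52.3] lat>33 [-24.1  25.6]
-48 572 z [44.6 45.5 46.3] lat>33 [-24.4  25.7]
-44 558 z [44.7 45.5 46.2] lat>33 [-24.2  25.7]
```

Relative to the stage the carrier is within 0.5 mm laterally, the end gap is about 13.5, and the yaw matches. Lowering.

Call:
arm_command([
  {"dx": 0,"dy": -0.0005,"dz": -0.002,"yaw": 0,"jaw": 0.48},
  {"dx": 0,"dy": -0.0005,"dz": -0.005,"yaw": 0,"jaw": 0.48},
  {"dx": 0,"dy": -0.0005,"dz": -0.0075,"yaw": 0,"jaw": 0.48},
  {"dx": 0,"dy": -0.0005,"dz": -0.009,"yaw": 0,"jaw": 0.48},
  {"dx": 0,"dy": -0.0005,"dz": -0.01,"yaw": 0,"jaw": 0.48},
  {"dx": 0,"dy": -0.0005,"dz": -0.0105,"yaw": 0,"jaw": 0.48},
  {"dx": 0,"dy": -0.0005,"dz": -0.0105,"yaw": 0,"jaw": 0.48},
])

```text
clock: 19.5
eef_pos: [523.9, 307.3, -9.2]
tool_rot: [-3.142, -0.0, 2.865]
force: [-0.5, 0.2, -1.9]
width: 48.1
gripper_force: 62.3
```

Call:
arm_command([
  {"dx": 0,"dy": 0,"dz": -0.0005,"yaw": 0,"jaw": 0.48},
  {"dx": 0,"dy": 0,"dz": -0.0005,"yaw": 0,"jaw": 0.48},
])

```text
clock: 19.7
eef_pos: [524.0, 307.3, -9.4]
tool_rot: [3.141, 0.0, 2.865]
force: [-0.9, 0.3, 1.1]
width: 48.5
gripper_force: 62.6
```

Call:
arm_command([
  {"dx": 0,"dy": 0,"dz": -0.0004,"yaw": 0,"jaw": 0.48},
  {"dx": 0,"dy": 0,"dz": -0.0004,"yaw": 0,"jaw": 0.48},
])

```text
clock: 19.9
eef_pos: [524.0, 307.3, -9.4]
tool_rot: [3.141, 0.0, 2.865]
force: [-2.4, -0.3, 6.2]
width: 48.4
gripper_force: 63.1
```

Call:
arm_command([
  {"dx": 0,"dy": 0,"dz": 0,"yaw": 0,"jaw": 0.6},
  {"dx": 0,"dy": 0,"dz": 0,"yaw": 0,"jaw": 0.68},
  {"dx": 0,"dy": 0,"dz": 0,"yaw": 0,"jaw": 0.72},
  {"dx": 0,"dy": 0,"dz": 0,"yaw": 0,"jaw": 0.72},
  {"dx": 0,"dy": 0,"dz": 0.004,"yaw": 0,"jaw": 0.72},
  {"dx": 0,"dy": 0,"dz": 0.015,"yaw": 0,"jaw": 0.72},
  {"dx": 0,"dy": 0,"dz": 0.035,"yaw": 0,"jaw": 0.72},
  {"dx": 0,"dy": 0,"dz": 0.06,"yaw": 0,"jaw": 0.78},
  {"dx": 0,"dy": 0,"dz": 0.085,"yaw": 0,"jaw": 0.82},
  {"dx": 0,"dy": 0,"dz": 0.105,"yaw": 0,"jaw": 0.82},
  {"dx": 0,"dy": 0,"dz": 0.115,"yaw": 0,"jaw": 0.82},
  {"dx": 0,"dy": 0,"dz": 0.12,"yaw": 0,"jaw": 0.82},
  {"dx": 0,"dy": 0,"dz": 0.12,"yaw": 0,"jaw": 0.82},
  {"dx": 0,"dy": 0,"dz": 0.12,"yaw": 0,"jaw": 0.82},
])

```text
clock: 21.3
eef_pos: [523.3, 306.9, 109.1]
tool_rot: [-3.14, -0.001, 2.865]
force: [0.3, -0.0, -0.7]
width: 69.8
gripper_force: 0.0
```

```bash
python3 - <<'E'
from h import *
s=read_state();print(s['clock'],s['eef_pos'],np.degrees(s['tool_rot']))
im,d,K,T=grab('wrist');np.savez('w14.npz',im=im,d=d,K=K,T=T);W=world(d,K,T)
v,u=np.mgrid[:420,:560]
b=(u>215)&(u<345)&(v<300)
g=b&(W[...,2]>38)&(W[...,2]<50);g=cv2.morphologyEx(g.astype(np.uint8),cv2.MORPH_OPEN,np.ones((3,3)));print('carrier rim',rect(g,K,T,44))
A=W[(g>0)&(W[...,2]>41)];c=np.linalg.lstsq(np.c_[A[:,:2]-A[:,:2].mean(0),np.ones(len(A))],A[:,2],rcond=None)[0];print('tilt',np.degrees(c[:2]).round(2),c[2].round(1),len(A))
g=(v<340)&(W[...,2]>20)&(W[...,2]<60)&(W[...,1]>225)
g=cv2.morphologyEx(g.astype(np.uint8),cv2.MORPH_OPEN,np.ones((3,3)));print('stage',rect(g,K,T,28))
im,d,K,T=grab('top');W=world(d,K,T);v,u=np.mgrid[:420,:560]
g=(u>130)&(u<205)&(v>150)&(v<265)&(W[...,2]>18);print('top stage',rect(g,K,T,28))
p=pale(im);p[:,:240]=0;p[:,310:]=0;p[:140]=0;p[235:]=0;print('lower plate',p.sum(),rect(p,K,T,32),np.median(W[p][:,2]))
p=pale(im);p[:,:340]=0;print('pile',rect(p,K,T,48))
im,d,K,T=grab('scene');W=world(d,K,T);m=pale(im)&(abs(W[...,2]-32)<5)&(abs(W[...,0]-577)<110)&(abs(W[...,1]-15)<80);print('scene lower',m.sum(),rect(m,K,T,32))
E
```

```text
21.3 [523.29864473 306.923473   109.12063428] [-1.79936526e+02 -6.21212760e-02  1.64175256e+02]
carrier rim [524.37 306.33 128.43  49.64 -15.87]
tilt [-0.1   0.09] 42.7 2834
stage [524.85 306.25 223.62  89.1  -15.91]
top stage [506.77 343.16 281.43 155.33 -15.22]
lower plate 107 [637.33  18.56  14.32   8.48 -72.56] 31.2236739573425
pile [ 493.2  -276.48  134.36   56.78   17.3 ]
scene lower 723 [578.47  15.05 139.07  62.09   7.12]
```

The carrier sits at (524.4, 306.3) on the stage centre (524.85, 306.25), with yaw within 0.04° and level. Now the last plate.

Call:
arm_command([
  {"dx": 0.001,"dy": -0.006,"dz": 0.002,"yaw": 0.5,"jaw": 0.82},
  {"dx": 0.003,"dy": -0.018,"dz": 0.003,"yaw": 1.4,"jaw": 0.82},
  {"dx": 0.007,"dy": -0.036,"dz": 0.003,"yaw": 2.8,"jaw": 0.82},
  {"dx": 0.011,"dy": -0.06,"dz": 0.003,"yaw": 4.7,"jaw": 0.82},
  {"dx": 0.016,"dy": -0.086,"dz": 0.003,"yaw": 6.7,"jaw": 0.82},
  {"dx": 0.021,"dy": -0.112,"dz": 0.003,"yaw": 8.7,"jaw": 0.82},
  {"dx": 0.026,"dy": -0.138,"dz": 0.003,"yaw": 10.7,"jaw": 0.82},
  {"dx": 0.031,"dy": -0.164,"dz": 0.003,"yaw": 12.7,"jaw": 0.82},
  {"dx": 0.035,"dy": -0.19,"dz": 0.003,"yaw": 14.7,"jaw": 0.82},
  {"dx": 0.039,"dy": -0.216,"dz": 0.003,"yaw": 16.7,"jaw": 0.82},
  {"dx": 0.043,"dy": -0.24,"dz": 0.003,"yaw": 18.7,"jaw": 0.82},
  {"dx": 0.047,"dy": -0.262,"dz": 0.003,"yaw": 20.4,"jaw": 0.82},
  {"dx": 0.05,"dy": -0.279,"dz": 0.003,"yaw": 21.8,"jaw": 0.82},
  {"dx": 0.052,"dy": -0.288,"dz": 0.003,"yaw": 22.5,"jaw": 0.82},
  {"dx": 0.053,"dy": -0.2915,"dz": 0.003,"yaw": 22.7,"jaw": 0.82},
  {"dx": 0.053,"dy": -0.2915,"dz": 0.003,"yaw": 22.7,"jaw": 0.82},
  {"dx": 0.053,"dy": -0.2915,"dz": 0.003,"yaw": 22.7,"jaw": 0.82},
  {"dx": 0.053,"dy": -0.2915,"dz": 0.003,"yaw": 22.7,"jaw": 0.82},
])

```text
clock: 23.25
eef_pos: [576.7, 17.0, 112.9]
tool_rot: [3.141, -0.0, -3.02]
force: [0.2, -0.6, 0.3]
width: 69.9
gripper_force: 0.0
```

```bash
python3 look.py w15 32; python3 tips.py w15 110
```

```text
23.25 [576.7  17.  112.9] [ 1.7997e+02 -1.0000e-02 -1.7303e+02] 69.94792142569514 [-0.07  0.62 -0.    1.81  0.    0.71  1.61]
[277. 212.] [ 245  122   75  157 7241] z 30.9 [[575.94, 15.97, 137.59, 59.52, 6.94]]
tip [157.6 159.8 162.8] [578.5 -18.7 159.3]
tip [157.6 161.3 163.6] [568.6  50.9 160.3]
mid [573.5  16.1 159.8]
```

Call:
arm_command([
  {"dx": -0.0008,"dy": 0,"dz": -0.008,"yaw": 0,"jaw": 0.82},
  {"dx": -0.0008,"dy": 0,"dz": -0.026,"yaw": 0,"jaw": 0.82},
  {"dx": -0.0008,"dy": 0,"dz": -0.05,"yaw": 0,"jaw": 0.82},
  {"dx": -0.0008,"dy": 0,"dz": -0.075,"yaw": 0,"jaw": 0.82},
  {"dx": -0.0008,"dy": 0,"dz": -0.097,"yaw": 0,"jaw": 0.82},
  {"dx": -0.0008,"dy": 0,"dz": -0.113,"yaw": 0,"jaw": 0.82},
  {"dx": -0.0008,"dy": 0,"dz": -0.123,"yaw": 0,"jaw": 0.82},
  {"dx": -0.0008,"dy": 0,"dz": -0.128,"yaw": 0,"jaw": 0.82},
  {"dx": -0.0008,"dy": 0,"dz": -0.13,"yaw": 0,"jaw": 0.82},
  {"dx": -0.0008,"dy": 0,"dz": -0.13,"yaw": 0,"jaw": 0.82},
  {"dx": -0.0008,"dy": 0,"dz": -0.13,"yaw": 0,"jaw": 0.82},
])

```text
clock: 24.4
eef_pos: [576.7, 15.8, -16.4]
tool_rot: [-3.142, 0.001, -3.022]
force: [0.8, 0.1, 0.3]
width: 70.1
gripper_force: 0.0
```

```bash
python3 look.py w16 32; python3 - <<'E'
from h import *
f=np.load('w16.npz');W=world(f['d'],f['K'],f['T'])
for v in (264,272):
    print(v,'L',[(u,*[int(x) for x in W[v,u].round()[1:]]) for u in range(190,240,4)]);print('   R',[(u,*[int(x) for x in W[v,u].round()[1:]]) for u in range(328,380,4)])
E
```

```text
24.4 [576.7  15.8 -16.4] [-1.8000e+02  7.0000e-02 -1.7312e+02] 70.07106794856992 [-0.07  0.82 -0.    1.87  0.01  0.45  1.61]
[285. 232.] [  211   120   147   237 30828] z 30.9 [[563.28, 14.44, 113.03, 59.15, 6.96]]
264 L [(190, -25, 41), (194, -23, 41), (198, -22, 41), (202, -21, 38), (206, -20, 31), (210, -25, -1), (214, -23, -1), (218, -20, -1), (222, -13, 30), (226, -11, 31), (230, -9, 31), (234, -8, 31), (238, -6, 31)]
   R [(328, 35, 31), (332, 37, 31), (336, 39, 31), (340, 41, 31), (344, 42, 32), (348, 44, 31), (352, 55, 0), (356, 58, -1), (360, 49, 34), (364, 48, 40), (368, 50, 41), (372, 52, 41), (376, 53, 42)]
272 L [(190, -23, 49), (194, -21, 48), (198, -21, 45), (202, -20, 39), (206, -20, 32), (210, -24, 1), (214, -22, -1), (218, -20, 0), (222, -13, 31), (226, -11, 32), (230, -9, 31), (234, -7, 31), (238, -6, 31)]
   R [(328, 36, 31), (332, 37, 31), (336, 39, 32), (340, 41, 32), (344, 43, 31), (348, 45, 30), (352, 56, 0), (356, 58, 1), (360, 49, 34), (364, 49, 41), (368, 49, 47), (372, 50, 47), (376, 51, 48)]
```

Call:
arm_command([
  {"dx": -0.0005,"dy": 0.001,"dz": -0.0006,"yaw": 0,"jaw": 0.82},
  {"dx": -0.0005,"dy": 0.001,"dz": -0.0006,"yaw": 0,"jaw": 0.6},
  {"dx": -0.0005,"dy": 0.001,"dz": -0.0006,"yaw": 0,"jaw": 0.6},
  {"dx": -0.0005,"dy": 0.001,"dz": -0.0006,"yaw": 0,"jaw": 0.6},
  {"dx": -0.0005,"dy": 0.001,"dz": -0.0006,"yaw": 0,"jaw": 0.6},
  {"dx": -0.0005,"dy": 0.001,"dz": -0.0006,"yaw": 0,"jaw": 0.6},
])

```text
clock: 25.05
eef_pos: [575.8, 17.0, -16.8]
tool_rot: [3.141, 0.001, -3.022]
force: [-1.4, -0.2, 6.2]
width: 57.6
gripper_force: 63.6
```

Call:
arm_command([
  {"dx": 0,"dy": 0,"dz": 0.002,"yaw": 0,"jaw": 0.6},
  {"dx": 0,"dy": 0,"dz": 0.006,"yaw": 0,"jaw": 0.6},
  {"dx": 0,"dy": 0,"dz": 0.014,"yaw": 0,"jaw": 0.6},
  {"dx": 0,"dy": 0,"dz": 0.026,"yaw": 0,"jaw": 0.6},
  {"dx": 0,"dy": 0,"dz": 0.044,"yaw": 0,"jaw": 0.6},
  {"dx": 0,"dy": 0,"dz": 0.066,"yaw": 0,"jaw": 0.6},
  {"dx": 0,"dy": 0,"dz": 0.088,"yaw": 0,"jaw": 0.6},
  {"dx": 0,"dy": 0,"dz": 0.107,"yaw": 0,"jaw": 0.6},
  {"dx": 0,"dy": 0,"dz": 0.12,"yaw": 0,"jaw": 0.6},
  {"dx": 0,"dy": 0,"dz": 0.127,"yaw": 0,"jaw": 0.6},
  {"dx": 0,"dy": 0,"dz": 0.13,"yaw": 0,"jaw": 0.6},
  {"dx": 0,"dy": 0,"dz": 0.13,"yaw": 0,"jaw": 0.6},
])

```text
clock: 26.25
eef_pos: [575.4, 16.8, 112.2]
tool_rot: [3.142, -0.0, -3.022]
force: [0.0, 0.7, -0.7]
width: 57.8
gripper_force: 64.3
```

Call:
arm_command([
  {"dx": -0.003,"dy": -0.005,"dz": 0,"yaw": 0.5,"jaw": 0.6},
  {"dx": -0.01,"dy": -0.016,"dz": 0,"yaw": 1.5,"jaw": 0.6},
  {"dx": -0.021,"dy": -0.034,"dz": 0,"yaw": 3,"jaw": 0.6},
  {"dx": -0.034,"dy": -0.055,"dz": 0,"yaw": 4.5,"jaw": 0.6},
  {"dx": -0.046,"dy": -0.076,"dz": 0,"yaw": 6,"jaw": 0.6},
  {"dx": -0.058,"dy": -0.097,"dz": 0,"yaw": 7.5,"jaw": 0.6},
  {"dx": -0.07,"dy": -0.115,"dz": 0,"yaw": 9,"jaw": 0.6},
  {"dx": -0.078,"dy": -0.13,"dz": 0,"yaw": 10,"jaw": 0.6},
  {"dx": -0.081,"dy": -0.136,"dz": 0,"yaw": 10.3,"jaw": 0.6},
  {"dx": -0.081,"dy": -0.136,"dz": 0,"yaw": 10.3,"jaw": 0.6},
  {"dx": -0.081,"dy": -0.136,"dz": 0,"yaw": 10.3,"jaw": 0.6},
  {"dx": -0.081,"dy": -0.136,"dz": 0,"yaw": 10.3,"jaw": 0.6},
])

```text
clock: 27.45
eef_pos: [495.2, -118.1, 112.2]
tool_rot: [3.141, 0.0, -2.84]
force: [-0.5, 0.0, -0.8]
width: 57.8
gripper_force: 64.3
```

```bash
python3 look.py w17 48 161.1; python3 - <<'E'
from h import *
f=np.load('w17.npz');im,K,T=f['im'],f['K'],f['T'];W=world(f['d'],K,T);m=pale(im);m[:,200:]=0
# upper face only: depth near 47 (wrist reads ~1 low)
g=m&(W[...,2]>45);print('pile top face',rect(g,K,T,48))
g=pale(im)&(W[...,2]>120);r=rect(g,K,T,161.1);a=np.radians(r[4]);print('held',r,'centre from near end',r[:2]+(70.2-r[2]/2)*np.array([np.cos(a),np.sin(a)]))
A=W[g];c=np.linalg.lstsq(np.c_[A[:,:2]-A[:,:2].mean(0),np.ones(len(A))],A[:,2],rcond=None)[0];print('tilt',np.degrees(c[:2]).round(2),c[2].round(1))
E
```

```text
27.45 [ 495.2 -118.1  112.2] [ 1.7997e+02  2.0000e-02 -1.6273e+02] 57.76247287301166 [ 0.23  0.55 -0.08  1.99  0.07  0.61  1.98]
[ 86. 140.] [   29    50   109   185 14537] z 46.9 [[492.17, -275.96, 137.58, 59.77, 17.19], [463.12, -212.32, 73.7, 32.02, 17.19]]
[283. 234.] [  210   123   146   234 30245] z 159.8 [[528.73, -107.96, 207.98, 109.98, 17.28], [482.7, -122.32, 111.41, 58.91, 17.28]]
pile top face [ 492.17 -275.96  137.57   59.77   17.2 ]
held [ 482.72 -122.39  111.41   58.77   17.28] centre from near end [ 496.56076158 -118.08438228]
tilt [-1.91 -0.58] 160.6
```

Call:
arm_command([
  {"dx": 0,"dy": -0.005,"dz": 0,"yaw": 0,"jaw": 0.6},
  {"dx": 0,"dy": -0.018,"dz": 0,"yaw": 0,"jaw": 0.6},
  {"dx": -0.001,"dy": -0.038,"dz": 0,"yaw": 0,"jaw": 0.6},
  {"dx": -0.001,"dy": -0.062,"dz": 0,"yaw": -0.1,"jaw": 0.6},
  {"dx": -0.002,"dy": -0.086,"dz": 0,"yaw": -0.1,"jaw": 0.6},
  {"dx": -0.002,"dy": -0.11,"dz": 0,"yaw": -0.1,"jaw": 0.6},
  {"dx": -0.003,"dy": -0.132,"dz": 0,"yaw": -0.1,"jaw": 0.6},
  {"dx": -0.003,"dy": -0.149,"dz": -0.005,"yaw": -0.1,"jaw": 0.6},
  {"dx": -0.0033,"dy": -0.158,"dz": -0.015,"yaw": -0.1,"jaw": 0.6},
  {"dx": -0.0033,"dy": -0.158,"dz": -0.033,"yaw": -0.1,"jaw": 0.6},
  {"dx": -0.0033,"dy": -0.158,"dz": -0.055,"yaw": -0.1,"jaw": 0.6},
  {"dx": -0.0033,"dy": -0.158,"dz": -0.075,"yaw": -0.1,"jaw": 0.6},
  {"dx": -0.0033,"dy": -0.158,"dz": -0.089,"yaw": -0.1,"jaw": 0.6},
  {"dx": -0.0033,"dy": -0.158,"dz": -0.097,"yaw": -0.1,"jaw": 0.6},
  {"dx": -0.0033,"dy": -0.158,"dz": -0.097,"yaw": -0.1,"jaw": 0.6},
  {"dx": -0.0033,"dy": -0.158,"dz": -0.097,"yaw": -0.1,"jaw": 0.6},
])

```text
clock: 29.1
eef_pos: [491.7, -277.3, 15.6]
tool_rot: [-3.141, 0.0, -2.843]
force: [-0.3, -0.7, -1.7]
width: 57.7
gripper_force: 64.3
```

```bash
python3 look.py w18 64; python3 - <<'E'
from h import *
f=np.load('w18.npz');im,K,T=f['im'],f['K'],f['T'];W=world(f['d'],K,T);m=pale(im);v,u=np.mgrid[:420,:560];m&=(u>200)&(u<370)
top=m&(abs(W[...,2]-63)<5);A=W[top];c=np.linalg.lstsq(np.c_[A[:,:2]-A[:,:2].mean(0),np.ones(len(A))],A[:,2],rcond=None)[0];print('tilt',np.degrees(c[:2]).round(2),c[2].round(1))
a=np.radians(17.2);e=np.array([np.cos(a),np.sin(a)]);n=np.array([-e[1],e[0]])
L=(W[...,:2]-[492.4,-276.2])@np.c_[e,n]
low=m&(W[...,2]<56)&(W[...,2]>20)
print('low pale px',low.sum())
for uu in(230,255,280,305,330):
    col=np.nonzero(m[:200,uu])[0];print(uu,'first pale rows',[(int(r),L[r,uu].round(1).tolist(),round(float(W[r,uu,2]),1)) for r in col[:5]])
# scene: long +? edges of held plate and pile at same columns
im,d,K,T=grab('scene');W=world(d,K,T);m=pale(im);m[:,330:]=0;m[:200]=0
L=(W[...,:2]-[492.4,-276.2])@np.c_[e,n]
for z0 in range(24,72,4):
    q=L[m&(W[...,2]>=z0)&(W[...,2]<z0+4)]
    if len(q)>5:print(z0,len(q),np.percentile(q,2,axis=0).round(1),np.percentile(q,98,axis=0).round(1))
E
```

```text
29.1 [ 491.7 -277.3   15.6] [-1.7998e+02  3.0000e-02 -1.6292e+02] 57.70905048040965 [ 0.51  0.76 -0.07  1.89  0.11  0.49  2.23]
[282. 231.] [  210   121   146   237 29721] z 63.2 [[479.32, -281.46, 113.25, 59.17, 17.15]]
tilt [ 0.06 -0.06] 63.2
low pale px 115
230 first pale rows [(121, [-70.9, -27.8], 30.0), (122, [-70.3, -22.4], 63.2), (123, [-69.9, -22.4], 63.4), (124, [-69.5, -22.5], 63.2), (125, [-69.1, -22.5], 63.0)]
255 first pale rows [(121, [-70.9, -15.1], 31.0), (122, [-70.3, -12.4], 62.6), (123, [-69.9, -12.4], 62.1), (124, [-69.5, -12.3], 63.2), (125, [-69.1, -12.3], 63.4)]
280 first pale rows [(121, [-70.9, -2.5], 30.9), (122, [-70.3, -2.2], 63.0), (123, [-69.9, -2.2], 62.9), (124, [-69.5, -2.2], 63.9), (125, [-69.1, -2.2], 63.9)]
305 first pale rows [(121, [-70.8, 10.1], 30.5), (122, [-70.2, 8.0], 61.8), (123, [-69.9, 7.9], 63.3), (124, [-69.5, 7.8], 64.0), (125, [-69.1, 7.9], 63.1)]
330 first pale rows [(121, [-70.8, 22.6], 30.9), (122, [-70.2, 18.1], 62.2), (123, [-69.8, 17.9], 63.8), (124, [-69.4, 18.0], 63.5), (125, [-69.1, 17.9], 64.1)]
60 24 [-56.9 -26.2] [69.5 22.4]
64 533 [-65.4 -31. ] [69.7 25.3]
```

Near-end alignment is within 0.5 mm, the plate is level, and laterally it sits the same as the first placing. Lowering gently.

Call:
arm_command([
  {"dx": 0,"dy": 0,"dz": -0.002,"yaw": 0,"jaw": 0.6},
  {"dx": 0,"dy": 0,"dz": -0.004,"yaw": 0,"jaw": 0.6},
  {"dx": 0,"dy": 0,"dz": -0.006,"yaw": 0,"jaw": 0.6},
  {"dx": 0,"dy": 0,"dz": -0.007,"yaw": 0,"jaw": 0.6},
  {"dx": 0,"dy": 0,"dz": -0.0075,"yaw": 0,"jaw": 0.6},
  {"dx": 0,"dy": 0,"dz": -0.0075,"yaw": 0,"jaw": 0.6},
])

```text
clock: 29.8
eef_pos: [491.2, -277.2, 7.7]
tool_rot: [3.141, -0.0, -2.844]
force: [-0.3, 0.4, -1.2]
width: 57.6
gripper_force: 64.3
```

Call:
arm_command([
  {"dx": 0,"dy": 0,"dz": -0.0005,"yaw": 0,"jaw": 0.6},
  {"dx": 0,"dy": 0,"dz": -0.0005,"yaw": 0,"jaw": 0.6},
])

```text
clock: 30.0
eef_pos: [491.3, -277.3, 7.3]
tool_rot: [-3.142, -0.0, -2.844]
force: [0.3, 0.8, -1.1]
width: 57.7
gripper_force: 64.3
```

Call:
arm_command([
  {"dx": 0,"dy": 0,"dz": -0.0005,"yaw": 0,"jaw": 0.6},
  {"dx": 0,"dy": 0,"dz": -0.0005,"yaw": 0,"jaw": 0.6},
])

```text
clock: 30.2
eef_pos: [491.4, -277.3, 7.3]
tool_rot: [-3.141, 0.0, -2.844]
force: [-1.3, 0.1, 3.5]
width: 57.5
gripper_force: 64.9
```

Call:
arm_command([
  {"dx": 0,"dy": 0,"dz": -0.0004,"yaw": 0,"jaw": 0.6},
  {"dx": 0,"dy": 0,"dz": -0.0004,"yaw": 0,"jaw": 0.6},
])

```text
clock: 30.4
eef_pos: [491.4, -277.3, 7.2]
tool_rot: [-3.141, 0.0, -2.844]
force: [-1.1, -0.0, 8.2]
width: 57.7
gripper_force: 65.3
```

Contact. Releasing, lifting and backing off for a check.

Call:
arm_command([
  {"dx": 0,"dy": 0,"dz": 0,"yaw": 0,"jaw": 0.7},
  {"dx": 0,"dy": 0,"dz": 0,"yaw": 0,"jaw": 0.76},
  {"dx": 0,"dy": 0,"dz": 0,"yaw": 0,"jaw": 0.82},
  {"dx": 0,"dy": 0,"dz": 0,"yaw": 0,"jaw": 0.82},
  {"dx": 0,"dy": 0,"dz": 0.005,"yaw": 0,"jaw": 0.82},
  {"dx": 0,"dy": 0,"dz": 0.015,"yaw": 0,"jaw": 0.82},
  {"dx": 0,"dy": 0,"dz": 0.035,"yaw": 0,"jaw": 0.82},
  {"dx": 0,"dy": 0,"dz": 0.06,"yaw": 0,"jaw": 0.82},
  {"dx": 0,"dy": 0,"dz": 0.085,"yaw": 0,"jaw": 0.82},
  {"dx": 0,"dy": 0.005,"dz": 0.105,"yaw": 0,"jaw": 0.82},
  {"dx": 0.0,"dy": 0.02,"dz": 0.12,"yaw": 0,"jaw": 0.82},
  {"dx": 0.0,"dy": 0.04,"dz": 0.13,"yaw": 0,"jaw": 0.82},
  {"dx": 0,"dy": 0.07,"dz": 0.13,"yaw": 0,"jaw": 0.82},
  {"dx": 0,"dy": 0.1,"dz": 0.13,"yaw": 0,"jaw": 0.82},
  {"dx": 0,"dy": 0.125,"dz": 0.13,"yaw": 0,"jaw": 0.82},
  {"dx": 0,"dy": 0.14,"dz": 0.13,"yaw": 0,"jaw": 0.82},
  {"dx": 0,"dy": 0.147,"dz": 0.13,"yaw": 0,"jaw": 0.82},
  {"dx": 0,"dy": 0.15,"dz": 0.13,"yaw": 0,"jaw": 0.82},
  {"dx": 0,"dy": 0.15,"dz": 0.13,"yaw": 0,"jaw": 0.82},
  {"dx": 0,"dy": 0.15,"dz": 0.13,"yaw": 0,"jaw": 0.82},
])

```text
clock: 32.4
eef_pos: [491.3, -128.5, 136.4]
tool_rot: [-3.141, -0.0, -2.845]
force: [0.5, -0.8, 0.1]
width: 69.9
gripper_force: 0.0
```

```bash
python3 look.py w19 56; python3 - <<'E'
from h import *
im,d,K,T=grab('top');W=world(d,K,T);p=pale(im);p[:,:340]=0;print('pile top cam',np.median(W[p][:,2]),rect(p,K,T,56))
v,u=np.mgrid[:420,:560];g=(u>130)&(u<205)&(v>150)&(v<265)&(W[...,2]>36)&(W[...,2]<50);print('carrier',rect(g,K,T,44))
im,d,K,T=grab('scene');W=world(d,K,T);p=pale(im)&(W[...,1]<-150)&(W[...,2]>50)&(W[...,2]<62);print('scene pile',rect(p,K,T,56))
im0=np.load('top0.npz')['im'];im1,_,_,_=grab('top')
D=(cv2.absdiff(im0,im1).max(-1)>40).astype(np.uint8);D=cv2.morphologyEx(D,cv2.MORPH_OPEN,np.ones((3,3)))
nn,l,st,c=cv2.connectedComponentsWithStats(D);print('changed',[(c[i].round().tolist(),int(st[i,4])) for i in range(1,nn) if st[i,4]>15])
E
```

```text
32.4 [ 491.3 -128.5  136.4] [-1.7996e+02 -1.0000e-02 -1.6303e+02] 69.89432570501766 [ 0.26  0.51 -0.09  1.97  0.07  0.67  2.  ]
[110. 148.] [   59    65    98   171 12502] z 54.9 [[491.52, -276.46, 137.45, 59.86, 17.08]]
pile top cam 867.4060602867764 [  31.27 -204.32  127.    114.08   88.43]
carrier [520.69 306.89 153.04  52.59 -16.13]
scene pile [ 494.23 -277.67  139.83   62.12   17.17]
changed [([275.0, 184.0], 1324), ([344.0, 274.0], 9022), ([172.0, 180.0], 33), ([162.0, 211.0], 608), ([349.0, 235.0], 210), ([350.0, 254.0], 189), ([379.0, 254.0], 79), ([96.0, 321.0], 3844), ([223.0, 349.0], 3934), ([166.0, 320.0], 38), ([163.0, 336.0], 48), ([165.0, 342.0], 39), ([9.0, 383.0], 352), ([408.0, 399.0], 18), ([398.0, 406.0], 18), ([349.0, 408.0], 20), ([277.0, 417.0], 23)]
```

```bash
python3 -c "
from cell import *
print(finish_job())"
```

```text
the job is handed in; nothing more can be done
None
```

The job is handed in at about 32 s: both plates lie squarely on the pile (last measured shift under 1 mm), and the carrier sits level, within 0.5 mm of the middle of the stage; the verdict was not shown.

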